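Pack the game counters into the spring tube and close it

ROBOT

A 6-joint arm with a two-finger parallel gripper is mounted at the origin on a cart in front of the work surface, level with it; the furniture and walls round the work are solid. World frame = base frame: x ahead of the robot, y to its left, z up, the work surface at z = 0. Lengths are in mm, angles in rad, forces in N, time in s.
With the tool pointing down it reaches from about 375 to 825 mm from the base axis. Payload 5.5 kg.
Tool frame: the origin (TCP) lies between the finger pads; the fingertips stand 25 mm ahead of it and the grasp point (between the pads) lies 6 mm ahead of it; z points along the fingers, y is the line along which they close (so a half turn about z gives the same grasp; the last joint's range is limited). The gripper opens to 85 mm and grips with 20 to 120 N. Pads are 22 mm wide; open, the fingers measure 114 mm over their backs; the gripper's body (76 mm by 85 mm) begins 54 mm behind the grasp point. The pads swing forward as they close: fully open they stand 13 mm farther back than shut.
Start: joints at [1.259, 0.314, -0.047, 1.21, 0, 1.571], TCP at [184.06, 571.066, 256.299] pointing down, gripper open.
Joint ranges: [-2.67, 2.67], [-0.69, 1.73], [-1.03, 1.25], [-2.08, 2.16], [-1.42, 1.45], [-3.14, 3.14]. Speed limits (rad/s): [2.39, 2.39, 3.01, 3.14, 3.14, 3.14].

INTERFACE

Orientations are given as [roll, pitch, yaw] about the fixed x, y, z axes, in that order (R = Rz(yaw) Ry(pitch) Rx(roll)).
In Python, from plant import r gives the robot as it stands. The module is installed in compiled form; this text tells all that it offers.
- The arm moves only by the shell command python3 -m creep 'ROWS' [FORCE]. ROWS is text: rows parted by semicolons, each of 7 numbers parted by spaces: the opening, from 0 (shut) to 1 (fully open), then the shift along the tool's x, y, z in cm, then the turn, a rotation vector about the tool's x, y, z in rad. A call has 1 to 8 rows; each row is the pose to reach, as a shift and turn from the pose commanded when the call began, along the tool's axes at that moment; what a row does not reach only later rows make up. A row lasts 1/10 s, in which the tool goes at most 50 mm and 8.59 degrees, less where a joint would pass 70% of its speed; a pose out of reach is approached as far as the arm can. A call with a gripper value outside its range is refused whole. The fingers move at their own pace and stop on an object; FORCE is the grip in N (left out, the last holds). Time passes only in rows, so rows that repeat a pose let the fingers close. It gives the time, the measured TCP pose, the force, the opening and the grip force at its end, in the units of the state.
- r.sense(): the state, without advancing time (a new reading comes with each control period).
- r.get_image(name): name is "scene" or "top" or "wrist"; returns the picture (384x512x3 uint8, red, green, blue); there is no depth.
- r.calibration(name): a dict with "fx", "fy", "cx", "cy" (pixels), "eye" and "rotation" of the camera in the world; the wrist camera has in their place "T_tool_cam" (4x4, takes a point from camera to tool coordinates, whose origin is the TCP and whose axes are the flange's). Camera axes: x right, y up, looking along -z (the intrinsics and any distortion apply to the point x, -y, -z); pixel columns grow to the right and rows downward; lengths in mm; the calibration is good to about 2 mm. A picture is of the moment at which its call begins: read the wrist's pose just before it. calibration takes no time and is no camera call.
- r.sign_off(): hands the job in; it is judged then, once.
The state is a dict: "clock": time; "qpos": joint angles; "joint_vel": joint speeds; "joint_efforts": joint torques, N m; "tool_pos": TCP position; "ee_rot": TCP orientation; "force": force on the tool from outside, world axes, zero at the start; "torque": the same for the moment, N m; "opening": opening from 0.0 (shut) to 1.0 (fully open); "grip_force": force on a finger pad.
Only numpy, scipy, OpenCV 4.12 (cv2) and the standard library are available. Lean on these libraries where they do the work, as an engineer would, in place of code of your own. Each camera call takes 0.05 s, during which the arm holds its last target. There are 200 camera calls.

TASK

Pack every counter from the cork mat into the clear tube of the filling station, flat face down, ramming them all the way down with the wooden rod so that they lie firmly on the tube's floor and on one another with no gaps. Then stand the rod back in its stand, fully down, and seat the wooden cover flat and square in the pocket on top of the station. Leave everything else where it is.

Things in the scene. Friction and masses are not known exactly. Their poses are not given: they have to be found in the camera images.
- counter_red: red round wooden game counter, a plain cylinder 26 mm in diameter and 22 mm high with a pale dot on its upper face, 25 g; origin at the centre of its underside, z along its axis. Starts standing flat on the cork mat (the mat is 3 mm thick, 150 x 150 mm, fixed). Three or four of the four counters are present in a run.
- counter_yellow: yellow round wooden game counter, a plain cylinder 26 mm in diameter and 22 mm high with a pale dot on its upper face, 25 g; origin at the centre of its underside, z along its axis. Starts standing flat on the cork mat (the mat is 3 mm thick, 150 x 150 mm, fixed). Three or four of the four counters are present in a run.
- counter_green: green round wooden game counter, a plain cylinder 26 mm in diameter and 22 mm high with a pale dot on its upper face, 25 g; origin at the centre of its underside, z along its axis. Starts standing flat on the cork mat (the mat is 3 mm thick, 150 x 150 mm, fixed). Three or four of the four counters are present in a run.
- counter_blue: blue round wooden game counter, a plain cylinder 26 mm in diameter and 22 mm high with a pale dot on its upper face, 25 g; origin at the centre of its underside, z along its axis. Starts standing flat on the cork mat (the mat is 3 mm thick, 150 x 150 mm, fixed). Three or four of the four counters are present in a run.
- mid_red (a point): centre of the red counter's body, 11 mm above its underside
- mid_yellow (a point): centre of the yellow counter's body, 11 mm above its underside
- mid_green (a point): centre of the green counter's body, 11 mm above its underside
- mid_blue (a point): centre of the blue counter's body, 11 mm above its underside
- station: filling station fixed to the bench: plywood base 130 x 86 x 10 mm, an upright clear square tube (bore 30 x 30 mm) and on top of it a wooden deck 100 x 80 mm, its highest face 132 mm above the bench. Origin on the bench under the tube's axis, z up, x along the 100 mm side of deck and pocket
- strip (a joint): steel spring strip on the bore's -x side, value = m it is pressed out (3.5 mm at most). It presses counters to the +x wall (axis then 2 mm to +x of the tube's) with about 6 N. A counter let into the mouth does not fall to the floor but sticks at the strip's sloping top, its underside 20 to 33 mm below the mouth, until pushed; pushing takes 1 to 10 N, most for the first
- tube_floor (a point): centre of the tube's floor, 10 mm above the bench, on the tube's axis; axes as the station's. k packed counters reach 22*k mm above it
- mouth (a point): centre of the tube's mouth, 124 mm above the bench, in the floor of the pocket; axes as the station's. The mouth is bevelled, about 40 mm wide at the top narrowing to 30 mm within 5 mm. The pocket for the cover is a rectangular recess 70 (x) x 50 (y) x 8 mm deep around it, with its floor at this point's height and a bevelled rim
- rod: ramrod, 155 mm long, 60 g, standing upright in its stand: round shaft 18 mm in diameter from the foot up to 105 mm, above it a square dark handle 20 x 20 mm from 105 to 155 mm, its faces along x and y; origin at the centre of the foot, z up the rod
- stand: wooden rod stand fixed to the bench, foot 80 x 80 x 8 mm, block 64 x 64 mm up to 60 mm above the bench, with a round hole 22 mm in diameter and 52 mm deep with bevelled rim; origin on the bench under the hole's axis
- stand_floor (a point): centre of the hole's floor in the stand, 8 mm above the bench; the rod's foot rests here
- cover: flat wooden cover, plate 67 (x) x 47 (y) x 8 mm with a dark upright grip bar in its middle, 42 (x) x 14 (y) mm, from 8 to 38 mm above the underside, 120 g; origin at the centre of the underside. Fits the station's pocket either way round with 1.5 mm to spare on each side; seated, its underside lies on the pocket's floor
- sander: brown sanding block 60 x 100 x 28 mm, to be left alone
- tape: roll of masking tape, 105 mm across, 24 mm high, to be left alone
- pawn_red: red game pawn, 18 mm across, 34 mm high, to be left alone
- pawn_yellow: yellow game pawn, 18 mm across, 34 mm high, to be left alone
Things that resemble listed ones, but are neither listed nor needed, are in the scene too. There is more than one size of the rod; the job needs the middle-sized.

How it is judged (in metres and radians):
On the way:
1. all the counters are packed down in the tube, on its floor and on one another (horizontal distance between each of mid_red, mid_yellow, mid_green, mid_blue and tube_floor below 0.005 m and (z of mid_red in the frame of tube_floor between 0.008 and 0.014 m or z of mid_red in the frame of tube_floor between 0.03 and 0.036 m or z of mid_red in the frame of tube_floor between 0.052 and 0.058 m or z of mid_red in the frame of tube_floor between 0.074 and 0.08 m) and (z of mid_yellow in the frame of tube_floor between 0.008 and 0.014 m or z of mid_yellow in the frame of tube_floor between 0.03 and 0.036 m or z of mid_yellow in the frame of tube_floor between 0.052 and 0.058 m or z of mid_yellow in the frame of tube_floor between 0.074 and 0.08 m) and (z of mid_green in the frame of tube_floor between 0.008 and 0.014 m or z of mid_green in the frame of tube_floor between 0.03 and 0.036 m or z of mid_green in the frame of tube_floor between 0.052 and 0.058 m or z of mid_green in the frame of tube_floor between 0.074 and 0.08 m) and (z of mid_blue in the frame of tube_floor between 0.008 and 0.014 m or z of mid_blue in the frame of tube_floor between 0.03 and 0.036 m or z of mid_blue in the frame of tube_floor between 0.052 and 0.058 m or z of mid_blue in the frame of tube_floor between 0.074 and 0.08 m) and (z of each of mid_red, mid_yellow, mid_green, mid_blue in the frame of tube_floor below 0.022 m or z of mid_red in the frame of tube_floor between 0.008 and 0.014 m or z of mid_yellow in the frame of tube_floor between 0.008 and 0.014 m or z of mid_green in the frame of tube_floor between 0.008 and 0.014 m or z of mid_blue in the frame of tube_floor between 0.008 and 0.014 m) and (z of each of mid_red, mid_yellow, mid_green, mid_blue in the frame of tube_floor below 0.044 m or z of mid_red in the frame of tube_floor between 0.03 and 0.036 m or z of mid_yellow in the frame of tube_floor between 0.03 and 0.036 m or z of mid_green in the frame of tube_floor between 0.03 and 0.036 m or z of mid_blue in the frame of tube_floor between 0.03 and 0.036 m) and (z of each of mid_red, mid_yellow, mid_green, mid_blue in the frame of tube_floor below 0.066 m or z of mid_red in the frame of tube_floor between 0.052 and 0.058 m or z of mid_yellow in the frame of tube_floor between 0.052 and 0.058 m or z of mid_green in the frame of tube_floor between 0.052 and 0.058 m or z of mid_blue in the frame of tube_floor between 0.052 and 0.058 m)), for 0.3 s.
At the end, for the whole second after the job is handed in: every counter present is stacked in the tube without gaps from the floor up (3 mm); rod in its stand (foot within 5 mm of the hole floor, tilt < 0.09 rad); cover in the pocket (underside within 3 mm of its floor, centred within 5 mm, square within 0.09, flat within 0.05 rad); all at rest (all of step 1 and z of cover in the frame of mouth between -0.003 and 0.0025 m and horizontal distance between cover and mouth below 0.005 m and angle between the x axis of cover and the x axis of station, either way round below 0.09 rad and angle between cover's own z axis and vertical below 0.05 rad and linear speed of each of cover, rod, counter_red, counter_yellow, counter_green, counter_blue below 0.02 m/s and horizontal distance between rod and stand_floor below 0.006 m and angle between rod's own z axis and vertical below 0.09 rad and z of rod in the frame of stand_floor between -0.003 and 0.005 m); the robot touches nothing.
It fails at once if a bystander (sanding block, tape and pawns) is moved by more than 30 mm (distance of any of sander, tape, pawn_red, pawn_yellow from where it was at the start of the episode above 0.03 m).
Of counter_red, counter_yellow, counter_green, counter_blue only 3 to 4 are there at a start; the rules pass over those that are not, and their reading is None.
At some moment in a run one of counter_red, counter_yellow, counter_green, counter_blue, cover may be knocked a few centimetres aside while the robot is not near it.
It also fails if it takes over 210 s, if anything falls off the work surface, if the arm or the gripper's body presses on something with over 40 N, if the wrist force passes 120 N, or if a joint passes its speed limit or range.

## Working session

There is one attempt and no reset: what is moved stays moved. The work goes in short steps, Python scripts to look and compute and a shell command to move; the robot and the scene stay as the last step left them, time stands still between calls to the robot, and variables do not carry over. Pictures are saved under pics/ and viewed, at most 14 in all, crops included, and the job is handed in when it is done.

```bash
mkdir -p pics; python3 - <<'E'
from plant import r
import cv2,numpy as np
for n in("top","scene"):
    cv2.imwrite(f"pics/{n}0.png",r.get_image(n)[:,:,::-1]); print(n,r.calibration(n))
print(r.calibration("wrist")); print(r.sense())
E
```

```text
top {'fx': 352.04318420501113, 'fy': 352.04318420501113, 'cx': 255.10881035243062, 'cy': 193.0983112036571, 'eye': array([ 268.56085669,   41.49952315, 1331.83417855]), 'rotation': array([ 0.19742782,  0.02980537, -1.58068188])}
scene {'fx': 407.600180758668, 'fy': 407.600180758668, 'cx': 260.89970282347446, 'cy': 195.2713778411938, 'eye': array([  49.6105067 , -709.94274461,  719.65456882]), 'rotation': array([ 0.98087788, -0.01899282, -0.54034038])}
{'fx': 309.0304042077577, 'fy': 309.0304042077577, 'cx': 254.35650747742963, 'cy': 193.90167874639286, 'T_tool_cam': array([[ 4.03375208e-04,  9.49982824e-01,  3.12301892e-01,
         8.19931426e+01],
       [ 9.99999862e-01, -4.88761659e-04,  1.95131793e-04,
        -2.84414914e-01],
       [ 3.38013043e-04,  3.12301770e-01, -9.49982889e-01,
        -1.17508054e+02],
       [ 0.00000000e+00,  0.00000000e+00,  0.00000000e+00,
         1.00000000e+00]])}
{'clock': 0.1, 'qpos': array([ 1.25903426e+00,  3.14155931e-01, -4.79714104e-02,  1.21021121e+00,
       -4.39494874e-06,  1.57077615e+00]), 'joint_vel': array([-1.20485960e-03, -2.20611410e-03,  1.44629887e-03, -4.97935084e-04,
        7.97195115e-05, -2.25771620e-04]), 'joint_efforts': array([-3.50227783e-04, -5.40768421e+01,  3.40541303e+01,  1.11294430e-02,
        4.91652372e-05,  5.74614702e-06]), 'tool_pos': array([183.89474671, 570.61623483, 255.52375115]), 'ee_rot': array([-3.14005043e+00,  4.36382630e-06,  2.82985077e+00]), 'force': array([-0.38975063, -0.4391422 , -0.34931614]), 'torque': array([ 0.01324511,  0.01497924, -0.0241225 ]), 'grip_force': 0.0, 'opening': 1.0037817604876438}
```

View pics/top0.png

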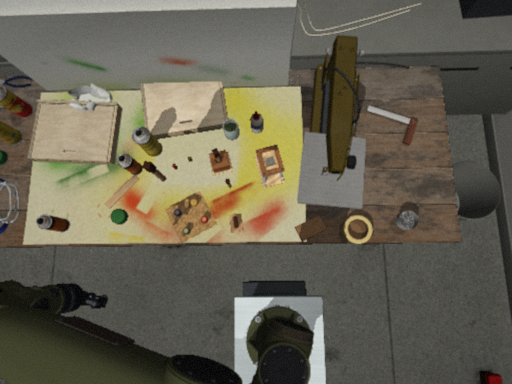

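View pics/scene0.png

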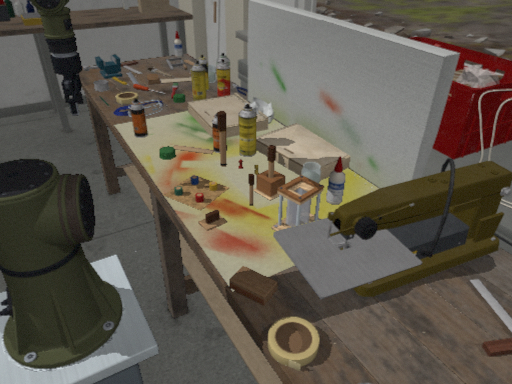

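The top view shows the mat near (190,217), stand with rod (219,160), station (270,165), cover (237,222); the scene view shows them at (198,190), (271,170), (298,195), (211,217), with a tall rod (222,140) and a short one (251,190) standing free. I'll enlarge the region.

```bash
cat > h.py <<'E'
from plant import r
import cv2,numpy as np
from scipy.spatial.transform import Rotation as R
def cam(n,st=None):
    c=r.calibration(n)
    if n=="wrist":
        st=st or r.sense(); T=c["T_tool_cam"]; A=R.from_euler("xyz",st["ee_rot"]).as_matrix()
        return c,A@T[:3,:3],A@T[:3,3]+st["tool_pos"]
    return c,R.from_euler("xyz",c["rotation"]).as_matrix(),c["eye"]
def ray(C,u,v):
    c,A,e=C; d=A@np.array([(u-c["cx"])/c["fx"],-(v-c["cy"])/c["fy"],-1]); return e,d/np.linalg.norm(d)
def onz(C,u,v,z):
    e,d=ray(C,u,v); return e+d*(z-e[2])/d[2]
def proj(C,p):
    c,A,e=C; q=A.T@(np.asarray(p,float)-e); return c["cx"]+c["fx"]*q[0]/-q[2],c["cy"]-c["fy"]*q[1]/-q[2]
def snap(name):
    st=r.sense(); im=r.get_image("wrist")[:,:,::-1].copy(); cv2.imwrite(f"pics/{name}.png",im); return im,cam("wrist",st),st
def to_tool(p,st=None,goal_rot=None):
    """tool-frame shift (cm) that takes TCP to p"""
    st=st or r.sense(); A=R.from_euler("xyz",st["ee_rot"]).as_matrix()
    return A.T@(np.asarray(p,float)-st["tool_pos"])/10
E
python3 - <<'E'
from h import *
im=cv2.imread("pics/top0.png"); c=im[125:250,95:315]; 
C=cam("top")
for n,u,v,z in(("mat",190,217,3),("station",270,165,132),("stand",219,160,60),("cover",237,222,8),("short",228,183,0),("sander",312,229,28)): print(n,onz(C,u,v,z).round())
S=cam("scene")
for n,u,v,z in(("mat",198,190,3),("station",302,188,132),("cover",211,220,8),("tallfoot",222,163,0),("shortfoot",251,205,0)):print(n,onz(S,u,v,z).round())
a=cv2.resize(c,None,fx=3.5,fy=3.5,interpolation=cv2.INTER_CUBIC)
cv2.imwrite("pics/topc.png",a)
E
```

```text
mat [446. 328.   3.]
station [609.  21. 132.]
stand [653. 212.  60.]
cover [424. 148.   8.]
short [577. 184.   0.]
sander [ 392. -131.   28.]
mat [452. 326.   3.]
station [625.  13. 132.]
cover [418. 156.   8.]
tallfoot [600. 452.   0.]
shortfoot [560. 174.   0.]
```

View pics/topc.png

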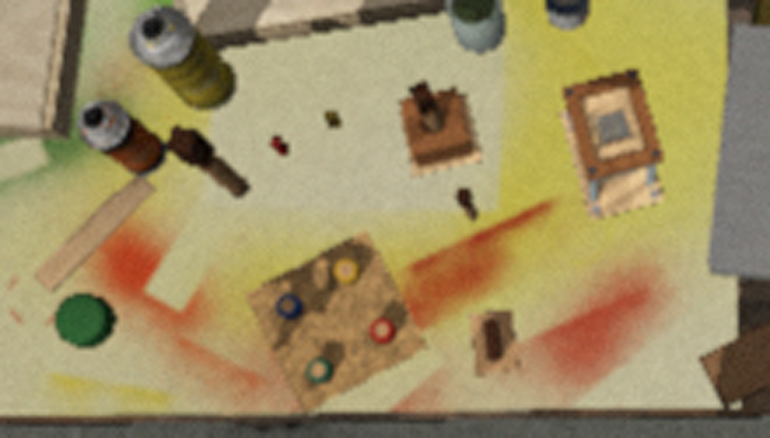

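All four counters are there: crop (290,305) blue, (345,270) yellow, (320,370) green, (382,330) red. The deck is near (612,125), the stand (437,130), the cover (493,342) and the pawns (279,146) and (333,119). Next: moving over the mat for a wrist look.

```bash
python3 -m creep '1 -4.1 -2 -0.5 0 0 0; 1 -8.2 -4 -1 0 0 0; 1 -12.3 -6 -1.5 0 0 0; 1 -16.4 -8 -2 0 0 0; 1 -20.5 -10 -2.5 0 0 0; 1 -24.6 -12 -3 0 0 0; 1 -28.7 -14 -3.5 0 0 0; 1 -32.6 -15.9 -4 0 0 0'
python3 -m creep '1 0 0 0 0 0 0;1 0 0 0 0 0 0'
python3 - <<'E'
from h import *
im,C,st=snap("w1"); print(st["tool_pos"],st["ee_rot"],st["qpos"])
E
```

```text
clock: 0.9
tool_pos: [446.6, 318.0, 296.2]
ee_rot: [-3.141, -0.0, 2.83]
force: [-0.6, -0.2, -0.3]
opening: 1.001
grip_force: 0.0
clock: 1.1
tool_pos: [446.0, 319.0, 296.0]
ee_rot: [-3.141, -0.001, 2.827]
force: [0.6, 0.7, 0.0]
opening: 1.003
grip_force: 0.0
[445.95980582 318.9628007  295.95965755] [-3.14133038e+00 -7.68461910e-04  2.82735750e+00] [ 6.20614930e-01  2.03383688e-01 -1.00589411e-01  1.26749065e+00
  4.62462206e-04  9.34849832e-01]
```

View pics/w1.png

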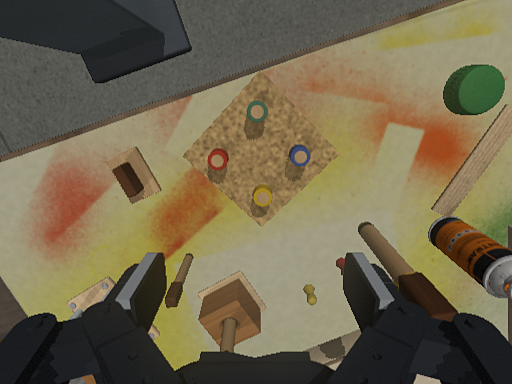

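The wrist view shows the counters at green (257,112), red (217,160), blue (300,156), yellow (262,197), the cover at (135,175), and the stand with rod at (230,310). Now localising the counters and cover.

```bash
python3 - <<'E'
from h import *
im=cv2.imread("pics/w1.png"); C=cam("wrist"); hsv=cv2.cvtColor(im,cv2.COLOR_BGR2HSV)
for n,u,v in(("green",257,112),("red",217,160),("blue",300,156),("yellow",262,197)):
    w=im[v-9:v+10,u-9:u+10].astype(int); m=(w.min(2)>np.percentile(w.min(2),78)).astype(np.uint8)
    k,l,s,c=cv2.connectedComponentsWithStats(m); i=l[9,9] or 1+np.argmax(s[1:,4]); p=c[i]+[u-9,v-9]
    print(n,p.round(1),s[i,4],onz(C,*p,25).round(1))
# cover: dark bar top + plate
bar=(hsv[...,2]<75).astype(np.uint8); bar[:140]=0;bar[215:]=0;bar[:,:100]=0;bar[:,165:]=0
cs,_=cv2.findContours(bar,cv2.RETR_EXTERNAL,cv2.CHAIN_APPROX_NONE); c=max(cs,key=cv2.contourArea); b=cv2.minAreaRect(c); print(b)
print(np.array([onz(C,*p,38) for p in cv2.boxPoints(b)]).round(1))
cv2.imwrite("pics/cov.png",cv2.resize(im[135:220,90:320],None,fx=3.4,fy=3.4,interpolation=cv2.INTER_CUBIC))
E
```

```text
green [254.8 112.2] 69 [388.8 337.8  25. ]
red [215.9 161.2] 61 [431.3 272.   25. ]
blue [302.1 155.3] 55 [457.8 378.7  25. ]
yellow [262.6 197.3] 78 [496.2 314.2  25. ]
((127.9705810546875, 179.61764526367188), (33.61372375488281, 18.864845275878906), 59.036251068115234)
[[399.7 146.2  38. ]
 [394.6 170.7  38. ]
 [435.4 175.7  38. ]
 [441.  150.5  38. ]]
```

View pics/cov.png

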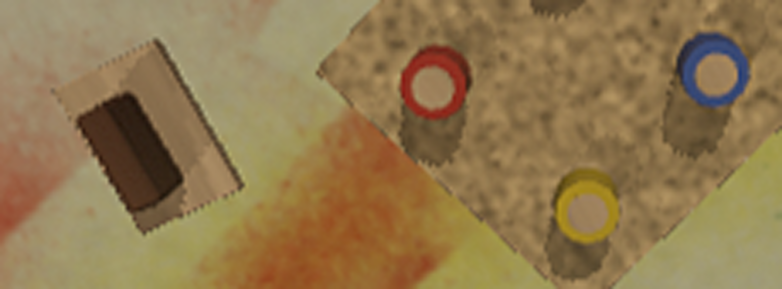

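The crop confirms that the dots are at red (218,161), blue (301,157), yellow (263,198), and the bar lies at a slant on the plate. Next a look at the station and stand from above.

```bash
python3 -m creep '1 -4 -1.7 0 0 0 0; 1 -8 -3.4 0 0 0 0; 1 -12 -5 0 0 0 0; 1 -16 -6.7 0 0 0 0; 1 -20 -8.4 0 0 0 0; 1 -24 -10 0 0 0 0; 1 -28.4 -11.7 0 0 0 0;1 -28.4 -11.7 0 0 0 0'
python3 -m creep '1 0 0 0 0 0 0;1 0 0 0 0 0 0' >/dev/null
python3 - <<'E'
from h import *
im,C,st=snap("w2"); print(st["tool_pos"],st["ee_rot"],st["qpos"])
cv2.imwrite("pics/w2b.png",cv2.resize(im[:300],(768,450),interpolation=cv2.INTER_CUBIC))
E
```

```text
clock: 1.95
tool_pos: [682.5, 119.2, 294.0]
ee_rot: [-3.14, -0.0, 2.827]
force: [0.7, 0.9, -0.4]
opening: 1.002
grip_force: 0.0
[678.91463789 123.05920631 296.02230353] [-3.14157647e+00 -1.17763145e-03  2.83190858e+00] [1.79073091e-01 4.85459364e-01 2.92716323e-01 1.37910063e+00
 5.38647407e-04 4.88756868e-01]
```

View pics/w2b.png

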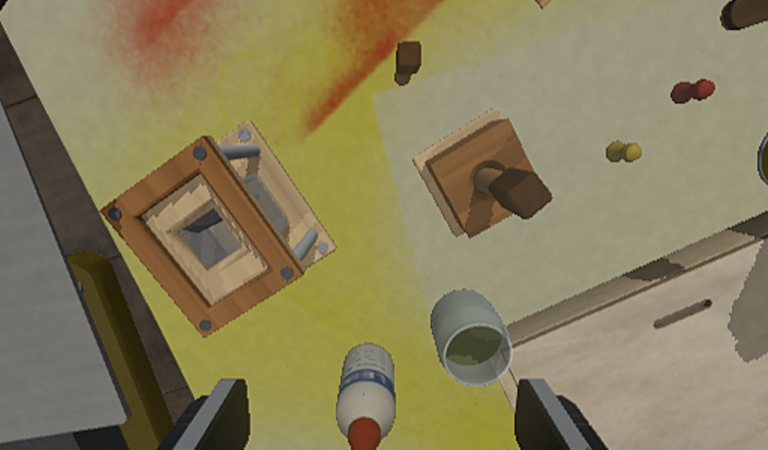

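The picture (1.5x) shows deck screws at (199,153), (287,272), (205,326), (114,214), the mouth near (208,235), the stand block's corners at (507,119), (424,170), (470,236), its hole at (488,180), and the handle top near (530,195).

```bash
python3 - <<'E'
from h import *
im=cv2.imread("pics/w2.png"); C=cam("wrist")
s=np.array([onz(C,u/1.5,v/1.5,132) for u,v in((199,153),(287,272),(205,326),(114,214))]); print(s.round(1)); print("deck",s.mean(0).round(1))
d=np.diff(np.vstack([s,s[:1]]),axis=0); print(np.linalg.norm(d,axis=1).round(1),np.degrees(np.arctan2(d[:,1],d[:,0])).round(1))
b=np.array([onz(C,u/1.5,v/1.5,60) for u,v in((507,119),(424,170),(470,236))]); print(b.round(1),"stand",((b[0]+b[2])/2).round(1)); d=np.diff(b,axis=0);print(np.linalg.norm(d,axis=1),np.degrees(np.arctan2(d[:,1],d[:,0])))
print("hole",onz(C,488/1.5,180/1.5,60).round(1), "handle top", onz(C,530/1.5,195/1.5,163).round(1))
g=cv2.resize(im[70:240,60:400],None,fx=2.35,fy=2.35,interpolation=cv2.INTER_CUBIC); cv2.imwrite("pics/w2c.png",g)
E
```

```text
[[575.9  43.9 132. ]
 [658.7  66.5 132. ]
 [676.7   1.8 132. ]
 [592.7 -20.2 132. ]]
deck [626.  23. 132.]
[85.9 67.2 86.9 66.3] [  15.3  -74.5 -165.3  104.7]
[[615.2 237.4  60. ]
 [631.2 171.   60. ]
 [689.6 191.1  60. ]] stand [652.4 214.3  60. ]
[68.34588981 61.79358766] [-76.4873653   19.06961602]
hole [652.6 214.4  60. ] handle top [652.  214.5 163. ]
```

View pics/w2c.png

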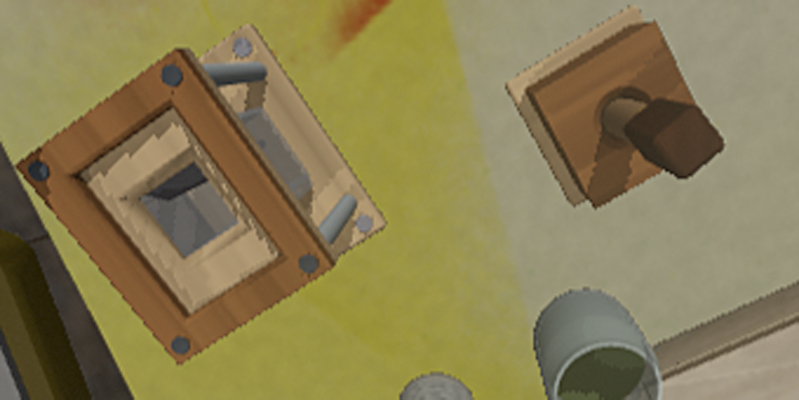

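Station at (626,23), yaw 15.2°, with the strip on its robot-facing side. Stand at (652.5,214.4), where the hole, the block and the handle top agree. The first counter will be yellow, with the fingers closing along the station's x so they fit in the pocket.

```bash
cat >> h.py <<'E'
def go(x,y,z,yaw=None):
    st=r.sense(); t=to_tool((x,y,z),st); s="" if yaw is None else " turn z %.3f"%-((yaw-st["ee_rot"][2]+np.pi)%(2*np.pi)-np.pi)
    print("go",t.round(2),s, "n>=",np.ceil(np.linalg.norm(t)/5))
E
python3 - <<'E'
from h import *
C=cam("wrist")
f=lambda u,v:onz(C,u/2.35+60,v/2.35+70,163)
a,b,c=f(690,101),f(723,143),f(685,178); print(a,b,c,[np.degrees(np.arctan2(*(q[1::-1]))).round(1) for q in(b-a,c-b)],np.linalg.norm(b-a),np.linalg.norm(c-b))
go(496,314,296,1.836)
E
```

```text
[639.06117583 217.46878503 163.        ] [656.11975936 225.28602438 163.        ] [663.9154108  210.43148523 163.        ] [np.float64(24.6), np.float64(-62.3)] 18.76444785202116 16.77586107898198
go [23.23 12.61  0.05]  turn z 0.996 n>= 6.0
```

```bash
python3 -m creep '1 2.9 1.6 0 0 0 0.125; 1 5.8 3.2 0 0 0 0.25; 0.8 8.7 4.7 0 0 0 0.375; 0.8 11.6 6.3 0 0 0 0.5; 0.6 14.5 7.9 0 0 0 0.625; 0.6 17.4 9.5 0 0 0 0.75; 0.6 20.3 11.1 0 0 0 0.87; 0.6 23.2 12.6 0 0 0 0.996'
python3 -m creep '0.6 0 0 4.8 0 0 0;0.6 0 0 9.6 0 0 0; 0.6 0 0 14.4 0 0 0;0.6 0 0 14.4 0 0 0;0.6 0 0 14.4 0 0 0'
python3 - <<'E'
from h import *
im,C,st=snap("w3"); print(st["ee_rot"],st["qpos"].round(2)); cv2.imwrite("pics/w3.png",im)
print("yellow expected",np.round(proj(C,(496,314,25))))
E
```

```text
clock: 3.0
tool_pos: [495.3, 314.2, 297.0]
ee_rot: [3.141, -0.001, 1.831]
force: [0.1, -0.5, -0.0]
opening: 0.598
grip_force: 0.0
clock: 3.5
tool_pos: [496.6, 312.8, 153.1]
ee_rot: [-3.141, 0.0, 1.835]
force: [0.9, -0.1, 0.0]
opening: 0.597
grip_force: 0.0
[-3.14052523e+00  2.43223923e-04  1.83528493e+00] [ 0.56  0.35 -0.24  0.98  0.    1.87]
yellow expected [256. 192.]
```

View pics/w3.png

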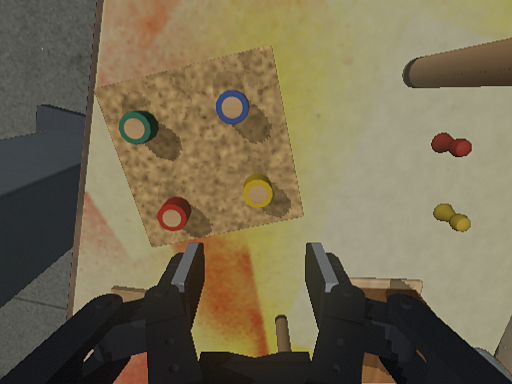

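The view shows the yellow dot at (257,192), just where predicted, with blue (232,106), green (134,127) and red (173,214). Descending on yellow with tips about 10 mm above the mat and gripping.

```bash
python3 - <<'E'
from h import *
C=cam("wrist")
for n,u,v in(("y",257,192),("b",232,106),("g",134,127),("r",173,214)): print(n,onz(C,u,v,25).round(1))
E
python3 -m creep '0.6 0 0 4 0 0 0;0.6 0 0 8 0 0 0; 0.6 0 0.05 11 0 0 0;0.6 0 0.05 11.9 0 0 0;0.6 0 0.05 11.9 0 0 0;0.2 0 0.05 11.9 0 0 0;0.2 0 0.05 11.9 0 0 0;0.2 0 0.05 11.9 0 0 0' 40
python3 -m creep '0.2 0 0 0 0 0 0;0.2 0 0 0 0 0 0;0.2 0 0 0 0 0 0;0.2 0 0 -3 0 0 0;0.2 0 0 -8 0 0 0;0.2 0 0 -13 0 0 0;0.2 0 0 -18 0 0 0;0.2 0 0 -18 0 0 0'
python3 - <<'E'
from h import *
im,C,st=snap("w4"); go(626,23,210,1.836); print(st["tool_pos"]); cv2.imwrite("pics/w4c.png",cv2.resize(im[180:384,150:370],None,fx=2.5,fy=2.5))
E
```

```text
y [498.7 315.   25. ]
b [461.8 377.1  25. ]
g [391.2 341.5  25. ]
r [434.2 276.9  25. ]
clock: 4.35
tool_pos: [500.2, 313.7, 36.2]
ee_rot: [3.137, -0.001, 1.834]
force: [0.2, 0.5, 6.3]
opening: 0.283
grip_force: 38.9
clock: 5.15
tool_pos: [502.5, 315.1, 223.2]
ee_rot: [3.127, -0.004, 1.834]
force: [0.7, -0.2, -0.6]
opening: 0.284
grip_force: 39.4
go [-31.37   4.47   0.9 ]  turn z -0.002 n>= 7.0
[502.50967644 315.08281923 223.22806383]
```

View pics/w4c.png

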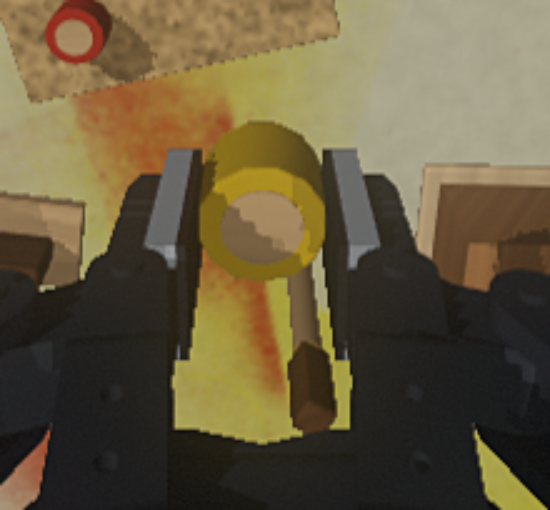

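Yellow is held squarely, with about 12 mm showing below the pads and its dot centre at about (255,271) in the full image. I'll work out its offset in the tool frame and head for the station.

```bash
cat >> h.py <<'E'
def held(u,v,z=11):
    c=r.calibration("wrist"); T=c["T_tool_cam"]; d=T[:3,:3]@np.array([(u-c["cx"])/c["fx"],-(v-c["cy"])/c["fy"],-1]); return T[:3,3]+d*(z-T[2,3])/d[2]
E
python3 - <<'E'
from h import *
for z in(9,11,13): print(held(255.2,270.8,z).round(1))
E
python3 -m creep '0.2 -4 0.6 0.1 0 0 0;0.2 -8 1.2 0.2 0 0 0;0.2 -12 1.8 0.4 0 0 0;0.2 -16 2.4 0.5 0 0 0;0.2 -20 3 0.6 0 0 0;0.2 -24 3.4 0.7 0 0 0;0.2 -28 4 0.8 0 0 0;0.2 -31.4 4.5 0.9 0 0 0'
python3 -m creep '0.2 0 0 0 0 0 0;0.2 0 0 0 0 0 0;0.2 0 0 0 0 0 0'
python3 - <<'E'
from h import *
im,C,st=snap("w5"); print(st["tool_pos"],st["ee_rot"],st["force"]); print(proj(C,(626,23,124)))
E
```

```text
[ 1.3 -1.2  9. ]
[ 0.1 -1.1 11. ]
[-1.2 -1.1 13. ]
clock: 6.0
tool_pos: [623.5, 18.9, 203.9]
ee_rot: [-3.141, 0.0, 1.833]
force: [0.1, 0.2, 0.2]
opening: 0.283
grip_force: 39.4
clock: 6.3
tool_pos: [622.8, 21.7, 204.0]
ee_rot: [-3.141, -0.001, 1.834]
force: [1.0, -0.3, 0.1]
opening: 0.287
grip_force: 39.4
[622.75464032  21.74216345 204.01974468] [-3.14087208e+00 -6.48530257e-04  1.83443168e+00] [ 0.96034233 -0.27618206  0.14964445]
(np.float64(261.81456544414783), np.float64(215.46931865122272))
```

View pics/w5.png

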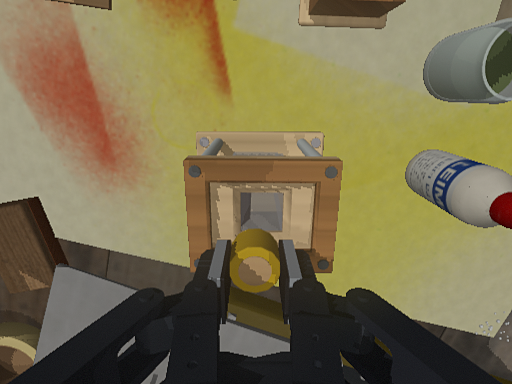

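The deck is square in view, with screws at (195,173), (332,172), (323,265) and the bore at about (240–285, 192–230). I'll refine the station's centre from these.

```bash
python3 - <<'E'
from h import *
C=cam("wrist"); a,b,c=[onz(C,u,v,132) for u,v in((195,173),(332,172),(323,265))]
print(a,b,c); print("centre",(a+c)/2,np.linalg.norm(b-a),np.linalg.norm(c-b), np.degrees(np.arctan2((b-a)[1],(b-a)[0])))
ctr=(a+c)/2; A=R.from_euler("xyz",r.sense()["ee_rot"]).as_matrix()
o=A@np.array([0,-1.1,0]); go(*(ctr-o)[:2],160,1.836); go(*(ctr-o)[:2],149,1.836)
E
```

```text
[576.46140237  43.13409581 132.        ] [659.81944002  66.43844724 132.        ] [676.31167437   1.62666945 132.        ]
centre [626.38653837  22.38038263 132.        ] 86.55434845952085 66.87720340006989 15.619362691778685
go [-0.06  0.47  4.42]  turn z -0.001 n>= 1.0
go [-0.06  0.47  5.52]  turn z -0.001 n>= 2.0
```

```bash
python3 -m creep '0.2 -0.05 0.47 2 0 0 0;0.2 -0.05 0.47 3.5 0 0 0;0.2 -0.05 0.47 4.4 0 0 0;0.2 -0.05 0.47 4.4 0 0 0;0.2 -0.05 0.47 5 0 0 0;0.2 -0.05 0.47 5.4 0 0 0;0.2 -0.05 0.47 5.4 0 0 0;0.2 -0.05 0.47 5.4 0 0 0'
python3 - <<'E'
from h import *
im,C,st=snap("w6"); print(st["tool_pos"],st["ee_rot"],st["force"]); cv2.imwrite("pics/w6c.png",cv2.resize(im[140:340,150:380],None,fx=2.5,fy=2.5))
E
```

```text
clock: 7.15
tool_pos: [628.1, 21.7, 150.5]
ee_rot: [3.141, -0.0, 1.834]
force: [-0.2, 0.3, -0.7]
opening: 0.285
grip_force: 39.4
[628.11734878  21.72008603 150.53423136] [ 3.14135399e+00 -5.17043804e-05  1.83371532e+00] [-0.16085831  0.34828012 -0.69542641]
```

View pics/w6c.png

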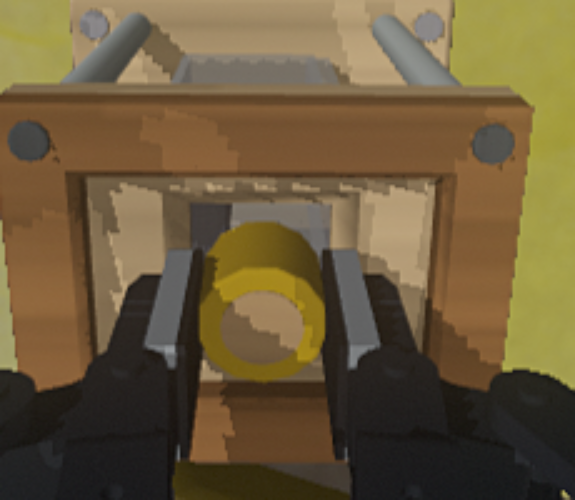

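The counter is centred between the deck screws with the fingers inside the pocket and no contact force. Easing down a touch more, releasing narrowly and lifting.

```bash
python3 -m creep '0.2 0 -0.05 0.15 0 0 0;0.2 0 -0.05 0.25 0 0 0;0.2 0 -0.05 0.25 0 0 0'
python3 -m creep '0.42 0 0 0 0 0 0;0.42 0 0 0 0 0 0;0.42 0 0 0 0 0 0;0.42 0 0 -2 0 0 0;0.42 0 0 -5 0 0 0;0.42 0 0 -10 0 0 0;0.42 0 0 -10 0 0 0;0.42 0 0 -10 0 0 0'
python3 - <<'E'
from h import *
im,C,st=snap("w7"); print(st["tool_pos"],st["ee_rot"],st["force"]); cv2.imwrite("pics/w7c.png",cv2.resize(im[100:340,120:400],None,fx=2,fy=2))
go(461.8,377.1,240)
E
```

```text
clock: 7.5
tool_pos: [627.9, 21.7, 149.1]
ee_rot: [3.14, 0.0, 1.834]
force: [-2.1, 0.5, 6.4]
opening: 0.279
grip_force: 43.5
clock: 8.3
tool_pos: [628.5, 21.5, 249.1]
ee_rot: [3.139, 0.001, 1.834]
force: [0.3, 0.0, -0.3]
opening: 0.416
grip_force: 0.0
[628.54391257  21.5421575  249.10337593] [3.13870401e+00 7.55647651e-04 1.83371936e+00] [ 0.25108991  0.02466856 -0.30547547]
go [38.64 -6.76  0.74]  n>= 8.0
```

View pics/w7c.png

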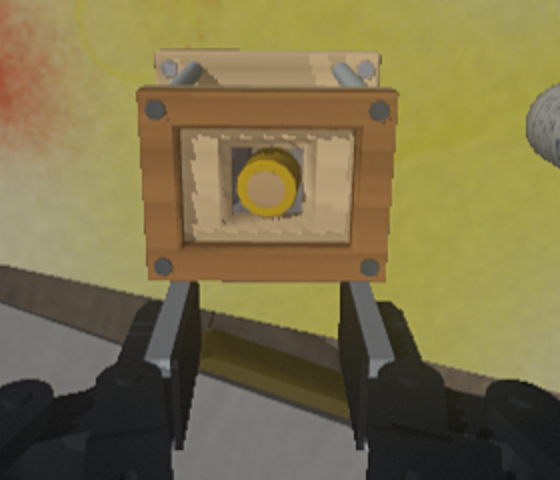

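Yellow sits in the mouth, inside the bore (crop 268,183), deck screws square around it. I have two views left, so from here I'll locate the dots numerically (the hole inside each coloured ring); testing this on w3.

```bash
cat >> h.py <<'E'
HUE={"red":((0,150,60),(6,255,255)),"red2":((174,150,60),(180,255,255)),"green":((65,70,30),(95,255,255)),"blue":((105,80,40),(125,255,255)),"yellow":((22,150,80),(30,255,255))}
def dots(im,name):
    h=cv2.cvtColor(im,cv2.COLOR_BGR2HSV); m=cv2.inRange(h,*HUE[name])
    if name=="red": m|=cv2.inRange(h,*HUE["red2"])
    cs,hi=cv2.findContours(m,cv2.RETR_CCOMP,cv2.CHAIN_APPROX_NONE); out=[]
    for c,x in zip(cs,hi[0] if hi is not None else []):
        if x[3]>=0 and cv2.contourArea(c)>60:
            (u,v),(a,b),_=cv2.fitEllipse(c); 
            if max(a,b)<1.7*min(a,b): out.append((round(u,1),round(v,1),round(a,1),round(b,1)))
    return out
E
python3 - <<'E'
from h import *
for f in("w3","w1"):
    im=cv2.imread(f"pics/{f}.png")
    for n in("red","green","blue","yellow"): print(f,n,dots(im,n))
E
python3 -m creep '0.42 4.8 -0.85 0.1 0 0 0;0.42 9.6 -1.7 0.2 0 0 0;0.42 14.4 -2.5 0.3 0 0 0;0.5 19.2 -3.4 0.4 0 0 0;0.5 24 -4.2 0.5 0 0 0;0.6 28.8 -5.1 0.6 0 0 0;0.6 33.6 -5.9 0.7 0 0 0;0.6 38.6 -6.7 0.8 0 0 0'
python3 -m creep '0.6 0 0 4.5 0 0 0;0.6 0 0 9 0 0 0;0.6 0 0 9 0 0 0;0.6 0 0 9 0 0 0;0.6 0 0 9 0 0 0'
python3 - <<'E'
from h import *
im,C,st=snap("w8")
for n in("red","green","blue"):
    for d in dots(im,n): print(n,d,onz(C,d[0],d[1],25).round(1))
    if n=="blue": p=onz(C,d[0],d[1],25); go(p[0],p[1],35,1.840)
E
```

```text
w3 red [(171.2, 217.8, 18.8, 20.5)]
w3 green [(133.8, 128.2, 21.2, 24.2)]
w3 blue [(231.6, 107.0, 22.6, 23.8)]
w3 yellow [(257.2, 193.9, 19.8, 20.0)]
w1 red [(216.8, 160.3, 14.1, 14.6)]
w1 green [(256.7, 111.4, 15.1, 16.2)]
w1 blue [(300.1, 156.5, 13.8, 15.1)]
w1 yellow [(262.4, 197.5, 12.9, 13.2)]
clock: 9.15
tool_pos: [460.8, 377.1, 237.7]
ee_rot: [-3.139, 0.001, 1.834]
force: [0.7, 0.7, 0.5]
opening: 0.602
grip_force: 0.0
clock: 9.65
tool_pos: [463.9, 376.6, 151.6]
ee_rot: [3.14, -0.001, 1.833]
force: [-0.6, -0.0, 0.2]
opening: 0.604
grip_force: 0.0
green (160.3, 213.0, 19.4, 21.4) [389.6 339.8  25. ]
blue (250.7, 194.9, 20.2, 21.0) [459.6 375.3  25. ]
go [-0.04 -0.53 11.7 ]  turn z -0.007 n>= 3.0
```

Blue at (459.6,375.3), close to the first estimate. Gripping it and heading back.

```bash
python3 -m creep '0.6 0 -0.5 4 0 0 0;0.6 0 -0.5 8 0 0 0; 0.6 0 -0.5 11 0 0 0;0.6 0 -0.5 11.5 0 0 0;0.6 0 -0.5 11.5 0 0 0;0.6 0 -0.5 11.5 0 0 0;0.2 0 -0.5 11.5 0 0 0;0.2 0 -0.5 11.5 0 0 0' 40
python3 -m creep '0.2 0 0 0 0 0 0;0.2 0 0 0 0 0 0;0.2 0 0 0 0 0 0;0.2 0 0 -3 0 0 0;0.2 0 0 -8 0 0 0;0.2 0 0 -13 0 0 0;0.2 0 0 -18 0 0 0;0.2 0 0 -18 0 0 0'
python3 - <<'E'
from h import *
im,C,st=snap("w9"); print(st["tool_pos"])
for d in dots(im,"blue"): print(d,held(d[0],d[1],11).round(1))
go(627,22,215,1.840)
E
```

```text
clock: 10.5
tool_pos: [459.2, 376.0, 36.8]
ee_rot: [3.139, -0.001, 1.834]
force: [-2.5, -1.3, 11.0]
opening: 0.286
grip_force: 38.7
clock: 11.3
tool_pos: [461.4, 377.9, 223.8]
ee_rot: [3.129, -0.006, 1.834]
force: [0.8, -0.1, 0.6]
opening: 0.279
grip_force: 39.4
[461.43166063 377.89972639 223.76975681]
(254.3, 271.3, 31.3, 34.9) [-0.2 -1.6 11. ]
go [-38.61   6.87   0.42]  turn z -0.006 n>= 8.0
```

```bash
python3 -m creep '0.2 -4.8 0.9 0 0 0 0;0.2 -9.6 1.7 0 0 0 0;0.2 -14.4 2.6 0.1 0 0 0;0.2 -19.2 3.4 0.2 0 0 0;0.2 -24 4.3 0.3 0 0 0;0.2 -28.8 5.1 0.3 0 0 0;0.2 -33.6 6 0.4 0 0 0;0.2 -38.6 6.9 0.4 0 0 0'
python3 -m creep '0.2 0 0 0 0 0 0;0.2 0 0 0 0 0 0;0.2 0 0 0 0 0 0'
python3 - <<'E'
from h import *
go(627.7,22.6,160,1.840);go(627.7,22.6,149.5,1.840)
E
```

```text
clock: 12.15
tool_pos: [624.4, 19.1, 209.6]
ee_rot: [-3.14, -0.001, 1.834]
force: [0.1, 0.9, -0.5]
opening: 0.283
grip_force: 39.4
clock: 12.45
tool_pos: [623.7, 21.7, 210.0]
ee_rot: [-3.14, -0.001, 1.834]
force: [-0.0, 0.6, -1.1]
opening: 0.282
grip_force: 39.4
go [-0.02  0.42  5.  ]  turn z -0.006 n>= 2.0
go [-0.02  0.42  6.05]  turn z -0.006 n>= 2.0
```

```bash
python3 -m creep '0.2 0 0.4 2 0 0 0;0.2 0 0.4 3.5 0 0 0;0.2 0 0.4 4.4 0 0 0;0.2 0 0.4 5 0 0 0;0.2 0 0.4 5.3 0 0 0;0.2 0 0.4 5.3 0 0 0'
python3 -m creep '0.2 0 0 0.3 0 0 0;0.2 0 0 0.3 0 0 0'
python3 -m creep '0.2 0 0 0.3 0 0 0;0.2 0 0 0.45 0 0 0;0.2 0 0 0.45 0 0 0'
```

```text
clock: 13.05
tool_pos: [628.6, 22.4, 158.2]
ee_rot: [3.141, 0.0, 1.834]
force: [0.5, 0.0, -0.0]
opening: 0.282
grip_force: 39.5
clock: 13.25
tool_pos: [629.6, 22.5, 155.8]
ee_rot: [3.139, -0.001, 1.834]
force: [1.7, 3.2, 3.6]
opening: 0.282
grip_force: 39.8
clock: 13.55
tool_pos: [628.7, 22.5, 150.8]
ee_rot: [3.141, -0.001, 1.834]
force: [0.1, 2.9, 3.5]
opening: 0.283
grip_force: 40.1
```

Contact at about 156 mm, then steady 3.5 N: blue is pushing yellow down. Releasing, then checking from above.

```bash
python3 -m creep '0.2 0 0 0.1 0 0 0;0.2 0 0 0.1 0 0 0;0.42 0 0 0.1 0 0 0;0.42 0 0 0.1 0 0 0;0.42 0 0 0.1 0 0 0;0.42 0 0 -3 0 0 0;0.42 0 0 -8 0 0 0;0.42 0 0 -10 0 0 0'
python3 -m creep '0.42 0 0 0 0 0 0;0.42 0 0 0 0 0 0'
python3 - <<'E'
from h import *
im,C,st=snap("w10")
for d in dots(im,"blue"):
    e,w=ray(C,d[0],d[1]); print(d, "top height if 9mm-radius etc", [onz(C,d[0],d[1],z).round(1) for z in(124,130,136)])
print("expected px of axis z=136",proj(C,(626.4,22.4,136)))
go(652.5,214.4,300,1.84)
E
```

```text
clock: 14.35
tool_pos: [629.8, 21.6, 254.4]
ee_rot: [3.138, 0.002, 1.833]
force: [0.2, 0.2, 0.2]
opening: 0.421
grip_force: 0.0
clock: 14.55
tool_pos: [628.4, 21.7, 250.0]
ee_rot: [-3.141, 0.0, 1.834]
force: [-0.9, 0.2, -0.3]
opening: 0.42
grip_force: 0.0
(251.8, 199.6, 20.9, 22.0) top height if 9mm-radius etc [array([625.8,  16.6, 124. ]), array([625.3,  18.6, 130. ]), array([624.8,  20.7, 136. ])]
expected px of axis z=136 (np.float64(254.27062760438156), np.float64(198.0758893441414))
go [17.96  7.38 -5.11]  turn z -0.006 n>= 5.0
```

Blue stands upright in the mouth, its top at about 137 mm. Now over the rod for a closer look.

```bash
python3 -m creep '0.42 3 1.2 -1 0 0 0;0.42 6 2.4 -2 0 0 0;0.42 9 3.7 -3 0 0 0;0.6 12 4.9 -4 0 0 0;0.6 15 6.1 -5 0 0 0;0.6 18 7.4 -5.1 0 0 0;0.6 18 7.4 -5.1 0 0 0;0.6 18 7.4 -5.1 0 0 0'
python3 - <<'E'
from h import *
im,C,st=snap("w11"); print(st["tool_pos"],st["ee_rot"])
u,v=map(int,proj(C,(652.5,214.4,163))); print(u,v); 
cv2.imwrite("pics/w11c.png",cv2.resize(im[v-60:v+60,u-70:u+70],None,fx=5,fy=5,interpolation=cv2.INTER_CUBIC))
E
```

```text
clock: 15.4
tool_pos: [652.3, 215.3, 298.9]
ee_rot: [-3.138, 0.001, 1.835]
force: [-0.5, 0.8, 0.3]
opening: 0.601
grip_force: 0.0
[652.30884836 215.25053597 298.89858062] [-3.13789705e+00  8.01600330e-04  1.83512888e+00]
256 192
```

View pics/w11c.png

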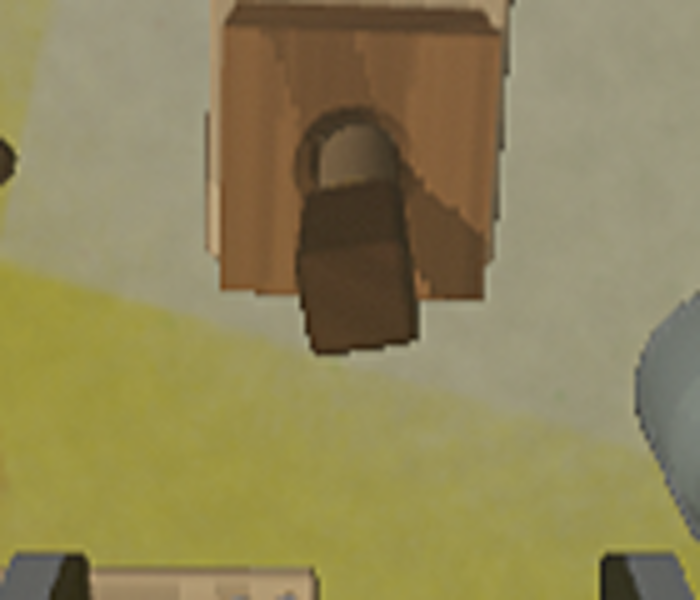

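The handle's top face is centred at crop (360,296), i.e. full (258,191), turned about 7° against the gripper; the stand hole is at (352,158). Aligning, gripping and lifting the rod.

```bash
python3 - <<'E'
from h import *
C=cam("wrist"); p=onz(C,258,191.2,163); print(p, onz(C,186+352/5,132+158/5,60)); go(p[0],p[1],146)
E
```

```text
[653.4581858  214.45785202 163.        ] [652.03686128 215.20861185  60.        ]
go [-1.000e-02  1.500e-01  1.533e+01]  n>= 4.0
```

```bash
python3 -m creep '0.6 0 0.15 4 0 0 -0.1;0.6 0 0.15 8 0 0 -0.11;0.6 0 0.15 12 0 0 -0.11;0.6 0 0.15 15.3 0 0 -0.11;0.6 0 0.15 15.3 0 0 -0.11;0.6 0 0.15 15.3 0 0 -0.11;0.1 0 0.15 15.3 0 0 -0.11;0.1 0 0.15 15.3 0 0 -0.11' 70
python3 -m creep '0.1 0 0 0 0 0 0;0.1 0 0 0 0 0 0;0.1 0 0 0 0 0 0;0.1 0 0 0 0 0 0'
python3 - <<'E'
from h import *
print(r.sense()["tool_pos"],r.sense()["ee_rot"],r.sense()["force"],r.sense()["torque"])
E
```

```text
clock: 16.25
tool_pos: [656.1, 215.6, 151.0]
ee_rot: [3.138, 0.0, 1.943]
force: [0.1, 0.2, -0.1]
opening: 0.272
grip_force: 0.0
clock: 16.65
tool_pos: [656.0, 215.8, 151.0]
ee_rot: [3.138, 0.001, 1.944]
force: [-0.9, -0.8, 6.7]
opening: 0.225
grip_force: 68.7
[655.95083948 215.75541289 150.99563675] [3.13758608e+00 6.77693436e-04 1.94387969e+00] [-0.90918225 -0.82986436  6.7104236 ] [-0.31318708  0.19288186 -0.04378606]
```

Rod gripped (19 mm opening fits the 20 mm handle). Lifting it straight up and carrying it over the mouth.

```bash
python3 -m creep '0.1 0 0 -2 0 0 0;0.1 0 0 -4 0 0 0;0.1 0 0 -7 0 0 0;0.1 0 0 -11 0 0 0;0.1 0 0 -15.5 0 0 0;0.1 0 0 -15.5 0 0 0;0.1 0 0 -15.5 0 0 0'
python3 - <<'E'
from h import *
im,C,st=snap("w12"); print(st["tool_pos"],st["ee_rot"],st["force"],st["opening"]); go(627.7,22.7,st["tool_pos"][2])
E
```

```text
clock: 17.35
tool_pos: [655.5, 215.8, 305.6]
ee_rot: [3.137, 0.0, 1.944]
force: [0.7, -0.6, -0.7]
opening: 0.225
grip_force: 68.7
[655.49196891 215.81662308 305.6297898 ] [3.13731613e+00 2.57470666e-04 1.94394612e+00] [ 0.74805197 -0.62995875 -0.71762174] 0.2253903217457648
go [-16.98  -9.54  -0.2 ]  n>= 4.0
```

```bash
python3 -m creep '0.1 -3.4 -1.9 0 0 0 0;0.1 -6.8 -3.8 0 0 0 0;0.1 -10.2 -5.7 0 0 0 0;0.1 -13.6 -7.6 0 0 0 0;0.1 -17 -9.5 0 0 0 0;0.1 -17 -9.5 0 0 0 0;0.1 -17 -9.5 0 0 0 0'
python3 - <<'E'
from h import *
im,C,st=snap("w13"); print(st["tool_pos"],st["ee_rot"],st["force"]); go(627.7,22.7,286)
E
```

```text
clock: 18.1
tool_pos: [627.2, 21.7, 301.9]
ee_rot: [-3.14, -0.001, 1.942]
force: [0.1, -0.2, -0.6]
opening: 0.224
grip_force: 68.5
[627.24839763  21.70364671 301.91299813] [-3.13951798e+00 -1.19696326e-03  1.94194855e+00] [ 0.07548585 -0.1824919  -0.55733377]
go [-0.    0.02  1.61]  n>= 1.0
```

```bash
python3 -m creep '0.1 0 0 1 0 0 0;0.1 0 0 2 0 0 0;0.1 0 0 2.6 0 0 0;0.1 0 0 3 0 0 0'
python3 -m creep '0.1 0 0 0.5 0 0 0;0.1 0 0 1 0 0 0;0.1 0 0 1.5 0 0 0;0.1 0 0 2 0 0 0'
python3 -m creep '0.1 0 0 0.5 0 0 0;0.1 0 0 1 0 0 0;0.1 0 0 1.5 0 0 0;0.1 0 0 2 0 0 0'
python3 -m creep '0.1 0 0 0.5 0 0 0;0.1 0 0 1 0 0 0;0.1 0 0 1.5 0 0 0;0.1 0 0 1.5 0 0 0'
```

```text
clock: 18.55
tool_pos: [629.1, 23.6, 273.3]
ee_rot: [3.139, -0.0, 1.945]
force: [2.1, 0.8, 5.7]
opening: 0.224
grip_force: 69.6
clock: 18.95
tool_pos: [629.5, 23.3, 254.1]
ee_rot: [3.138, 0.0, 1.945]
force: [2.2, 0.8, 4.8]
opening: 0.222
grip_force: 69.5
clock: 19.35
tool_pos: [628.2, 22.5, 232.9]
ee_rot: [3.141, -0.0, 1.944]
force: [2.9, 2.0, 4.5]
opening: 0.222
grip_force: 69.5
clock: 19.75
tool_pos: [627.1, 22.2, 217.0]
ee_rot: [-3.139, -0.0, 1.944]
force: [0.7, 0.9, 0.3]
opening: 0.225
grip_force: 68.7
```

```bash
python3 -m creep '0.1 0 0 0.5 0 0 0;0.1 0 0 1 0 0 0;0.1 0 0 1.3 0 0 0;0.1 0 0 1.3 0 0 0'
python3 -m creep '0.1 0 0 0.4 0 0 0;0.1 0 0 0.7 0 0 0;0.1 0 0 0.7 0 0 0'
python3 -m creep '0.1 0 0 0.2 0 0 0;0.1 0 0 0.2 0 0 0'
```

```text
clock: 20.15
tool_pos: [627.0, 22.2, 204.5]
ee_rot: [-3.139, -0.0, 1.944]
force: [1.1, 0.5, 1.0]
opening: 0.225
grip_force: 69.1
clock: 20.45
tool_pos: [627.1, 22.2, 197.8]
ee_rot: [-3.139, -0.0, 1.944]
force: [0.0, -0.6, 1.9]
opening: 0.229
grip_force: 69.3
clock: 20.65
tool_pos: [627.3, 22.2, 196.9]
ee_rot: [-3.14, 0.0, 1.944]
force: [-1.1, 0.9, 9.3]
opening: 0.225
grip_force: 70.1
```

The force climbs at TCP 197, exactly the height for two packed counters. Pressing firmly once, then withdrawing.

```bash
python3 -m creep '0.1 0 0 0.3 0 0 0;0.1 0 0 0.4 0 0 0;0.1 0 0 0.4 0 0 0'
python3 -m creep '0.1 0 0 -4 0 0 0;0.1 0 0 -8 0 0 0;0.1 0 0 -11.2 0 0 0;0.1 0 0 -11.2 0 0 0;0.1 0 0 -11.2 0 0 0'
python3 - <<'E'
from h import *
im,C,st=snap("w14"); print(st["tool_pos"]); go(655.5,215.6,305)
E
```

```text
clock: 20.95
tool_pos: [627.7, 22.1, 196.8]
ee_rot: [3.14, 0.001, 1.944]
force: [-8.3, 0.2, 31.8]
opening: 0.224
grip_force: 73.1
clock: 21.45
tool_pos: [627.7, 22.3, 303.9]
ee_rot: [-3.141, 0.0, 1.944]
force: [0.4, 0.6, -1.5]
opening: 0.227
grip_force: 69.5
[627.72475152  22.29007636 303.8885294 ]
go [16.97  9.68 -0.25]  n>= 4.0
```

```bash
python3 -m creep '0.1 3.4 1.9 0 0 0 0;0.1 6.8 3.8 0 0 0 0;0.1 10.2 5.7 0 0 0 0;0.1 13.6 7.6 0 0 0 0;0.1 17 9.7 0 0 0 0;0.1 17 9.7 0 0 0 0;0.1 17 9.7 0 0 0 0;0.1 17 9.7 0 0 0 0'
python3 - <<'E'
from h import *
go(655.5,215.6,151)
E
```

```text
clock: 22.3
tool_pos: [655.7, 215.1, 302.8]
ee_rot: [-3.139, 0.0, 1.943]
force: [0.6, -0.9, -0.1]
opening: 0.226
grip_force: 69.4
go [ 0.06  0.04 15.18]  n>= 4.0
```

```bash
python3 -m creep '0.1 0 0 3 0 0 0;0.1 0 0 6 0 0 0;0.1 0 0 8 0 0 0;0.1 0 0 9.5 0 0 0;0.1 0 0 10.5 0 0 0;0.1 0 0 10.5 0 0 0'
python3 -m creep '0.1 0 0 1 0 0 0;0.1 0 0 2 0 0 0;0.1 0 0 3 0 0 0;0.1 0 0 4 0 0 0;0.1 0 0 4.6 0 0 0;0.1 0 0 4.6 0 0 0'
```

```text
clock: 22.9
tool_pos: [655.5, 214.6, 197.7]
ee_rot: [-3.139, 0.0, 1.942]
force: [-0.1, 0.6, -0.9]
opening: 0.227
grip_force: 69.5
clock: 23.5
tool_pos: [655.8, 216.0, 151.9]
ee_rot: [-3.14, -0.0, 1.944]
force: [-0.6, 0.9, -1.5]
opening: 0.228
grip_force: 69.4
```

Rod is at its floor within a millimetre. Releasing, lifting, and going back for red and green.

```bash
python3 -m creep '0.1 0 0 0.1 0 0 0;0.6 0 0 0.1 0 0 0;0.6 0 0 0.1 0 0 0;0.6 0 0 0.1 0 0 0;0.6 0 0 -4 0 0 0;0.6 0 0 -9 0 0 0;0.6 0 0 -11 0 0 0;0.6 0 0 -11 0 0 0'
python3 - <<'E'
from h import *
im,C,st=snap("w15"); print(st["tool_pos"]);
for n in("red","green"):
  for d in dots(im,n): print(n,d,onz(C,d[0],d[1],25).round(1))
go(434,276,270,1.84)
E
```

```text
clock: 24.3
tool_pos: [658.6, 216.8, 268.5]
ee_rot: [3.133, 0.0, 1.944]
force: [0.0, 0.5, 0.7]
opening: 0.604
grip_force: 0.0
[658.60196143 216.81480905 268.52213116]
red (71.9, 38.1, 15.8, 19.2) [431.1 272.7  25. ]
go [ 13.69 -18.65  -0.52]  turn z 0.104 n>= 5.0
```

```bash
python3 -m creep '0.6 2.7 -3.7 0 0 0 0.02;0.6 5.4 -7.4 0 0 0 0.04;0.6 8.2 -11.2 0 0 0 0.06;0.6 10.9 -14.9 0 0 0 0.08;0.6 13.7 -18.7 0 0 0 0.104;0.6 13.7 -18.7 4.5 0 0 0.104;0.6 13.7 -18.7 9 0 0 0.104;0.6 13.7 -18.7 11.5 0 0 0.104'
python3 -m creep '0.6 0 0 0 0 0 0;0.6 0 0 0 0 0 0'
python3 - <<'E'
from h import *
im,C,st=snap("w16"); print(st["tool_pos"])
for n in("red","green"):
  for d in dots(im,n): p=onz(C,d[0],d[1],25); print(n,d,p.round(1)); go(p[0],p[1],36)
E
```

```text
clock: 25.15
tool_pos: [429.2, 274.1, 144.0]
ee_rot: [-3.136, 0.002, 1.841]
force: [-0.6, -1.1, -0.9]
opening: 0.6
grip_force: 0.0
clock: 25.35
tool_pos: [431.6, 275.1, 147.7]
ee_rot: [-3.139, 0.001, 1.84]
force: [0.4, -0.3, 0.9]
opening: 0.6
grip_force: 0.0
[431.64759222 275.10708487 147.72252335]
red (255.8, 198.5, 20.5, 21.1) [431.5 272.8  25. ]
go [-0.25 -0.19 11.29]  n>= 3.0
green (225.7, 102.4, 23.3, 24.7) [389.6 339.9  25. ]
go [ 7.33 -2.45 11.29]  n>= 3.0
```

```bash
python3 -m creep '0.6 -0.2 -0.1 4 0 0 0;0.6 -0.2 -0.1 8 0 0 0; 0.6 -0.2 -0.1 10.6 0 0 0;0.6 -0.2 -0.1 11.1 0 0 0;0.6 -0.2 -0.1 11.1 0 0 0;0.6 -0.2 -0.1 11.1 0 0 0;0.2 -0.2 -0.1 11.1 0 0 0;0.2 -0.2 -0.1 11.1 0 0 0' 40
python3 -m creep '0.2 0 0 0 0 0 0;0.2 0 0 0 0 0 0;0.2 0 0 0 0 0 0;0.2 0 0 -3 0 0 0;0.2 0 0 -8 0 0 0;0.2 0 0 -13 0 0 0;0.2 0 0 -18 0 0 0;0.2 0 0 -18 0 0 0'
python3 - <<'E'
from h import *
im,C,st=snap("w17"); print(st["tool_pos"])
for d in dots(im,"red"): print(d,held(d[0],d[1],11).round(1))
go(627.7,22.6,215,1.840)
E
```

```text
clock: 26.2
tool_pos: [433.2, 274.2, 39.0]
ee_rot: [3.139, -0.001, 1.84]
force: [-3.4, -1.7, 12.7]
opening: 0.287
grip_force: 39.1
clock: 27.0
tool_pos: [435.6, 275.7, 225.4]
ee_rot: [3.129, -0.004, 1.84]
force: [1.4, 0.1, -0.1]
opening: 0.277
grip_force: 39.4
[435.61452523 275.7285376  225.42687892]
(254.3, 269.2, 30.7, 34.3) [ 1.  -1.6 11. ]
go [-29.47  11.92   0.74]  turn z -0.000 n>= 7.0
```

```bash
python3 -m creep '0.2 -4.2 1.7 0 0 0 0;0.2 -8.4 3.4 0 0 0 0;0.2 -12.6 5.1 0.1 0 0 0;0.2 -16.8 6.8 0.2 0 0 0;0.2 -21 8.5 0.3 0 0 0;0.2 -25.2 10.2 0.5 0 0 0;0.2 -29.5 11.9 0.7 0 0 0;0.2 -29.5 11.9 0.7 0 0 0'
python3 -m creep '0.2 0 0 0 0 0 0;0.2 0 0 0 0 0 0'
python3 - <<'E'
from h import *
go(627.7,22.6,149.5,1.840)
E
```

```text
clock: 27.85
tool_pos: [627.0, 16.0, 208.5]
ee_rot: [-3.141, 0.002, 1.834]
force: [0.0, -0.0, -0.5]
opening: 0.285
grip_force: 39.4
clock: 28.05
tool_pos: [624.0, 21.2, 209.5]
ee_rot: [-3.14, -0.001, 1.84]
force: [-0.4, 0.7, 0.8]
opening: 0.284
grip_force: 39.4
go [0.03 0.4  6.  ]  turn z 0.000 n>= 2.0
```

```bash
python3 -m creep '0.2 0 0.35 2 0 0 0;0.2 0 0.35 3.5 0 0 0;0.2 0 0.35 4.5 0 0 0;0.2 0 0.35 5.3 0 0 0;0.2 0 0.35 5.8 0 0 0;0.2 0 0.35 5.8 0 0 0;0.2 0 0.35 6 0 0 0;0.2 0 0.35 6 0 0 0'
python3 -m creep '0.42 0 0 0 0 0 0;0.42 0 0 0 0 0 0;0.42 0 0 0 0 0 0;0.42 0 0 -3 0 0 0;0.42 0 0 -8 0 0 0;0.42 0 0 -10 0 0 0;0.42 0 0 -10 0 0 0;0.42 0 0 -10 0 0 0'
python3 - <<'E'
from h import *
im,C,st=snap("w18"); print(st["tool_pos"])
for d in dots(im,"red"): print(d,[onz(C,d[0],d[1],z).round(1) for z in (110,124,136)])
print(dots(cv2.imread("pics/w7.png"),"yellow"))
go(389.6,340,250,1.84)
E
```

```text
clock: 28.85
tool_pos: [628.5, 22.4, 150.7]
ee_rot: [3.141, -0.002, 1.84]
force: [-0.8, 4.6, 1.3]
opening: 0.281
grip_force: 39.5
clock: 29.65
tool_pos: [628.7, 21.3, 250.4]
ee_rot: [3.141, 0.001, 1.84]
force: [-0.2, -0.6, 0.1]
opening: 0.42
grip_force: 0.0
[628.67969254  21.25845054 250.42832941]
(255.4, 190.5, 19.5, 20.5) [array([628.3,  20.2, 110. ]), array([627.1,  24.5, 124. ]), array([626. ,  28.2, 136. ])]
[(252.7, 194.3, 19.3, 20.4)]
go [ 37.06 -14.52  -0.05]  turn z -0.000 n>= 8.0
```

Red sits in the mouth like yellow did (dot at the axis for a top of about 117 mm). Fetching green.

```bash
python3 -m creep '0.42 4.7 -1.8 0 0 0 0;0.42 9.4 -3.6 0 0 0 0;0.42 14 -5.5 0 0 0 0;0.5 18.6 -7.3 0 0 0 0;0.5 23.2 -9.1 0 0 0 0;0.6 27.8 -10.9 0 0 0 0;0.6 32.4 -12.7 0 0 0 0;0.6 37 -14.5 0 0 0 0'
python3 -m creep '0.6 0 0 4.5 0 0 0;0.6 0 0 9 0 0 0;0.6 0 0 10 0 0 0;0.6 0 0 10 0 0 0;0.6 0 0 10 0 0 0'
python3 - <<'E'
from h import *
im,C,st=snap("w19"); print(st["tool_pos"])
for d in dots(im,"green"): p=onz(C,d[0],d[1],25); print(d,p.round(1)); go(p[0],p[1],37)
E
```

```text
clock: 30.5
tool_pos: [388.1, 340.2, 248.6]
ee_rot: [-3.139, 0.001, 1.84]
force: [1.6, 0.7, -0.6]
opening: 0.6
grip_force: 0.0
clock: 31.0
tool_pos: [391.0, 339.7, 151.3]
ee_rot: [3.141, -0.0, 1.839]
force: [-0.8, 0.3, 0.2]
opening: 0.601
grip_force: 0.0
[391.00055533 339.74373488 151.28614658]
(254.6, 194.3, 20.9, 21.2) [389.6 339.7  25. ]
go [-0.   -0.23 11.5 ]  n>= 3.0
```

```bash
python3 -m creep '0.6 0 -0.1 4 0 0 0;0.6 0 -0.1 8 0 0 0; 0.6 0 -0.1 10.6 0 0 0;0.6 0 -0.1 11.4 0 0 0;0.6 0 -0.1 11.4 0 0 0;0.6 0 -0.1 11.4 0 0 0;0.2 0 -0.1 11.4 0 0 0;0.2 0 -0.1 11.4 0 0 0' 40
python3 -m creep '0.2 0 0 0 0 0 0;0.2 0 0 0 0 0 0;0.2 0 0 0 0 0 0;0.2 0 0 -3 0 0 0;0.2 0 0 -8 0 0 0;0.2 0 0 -13 0 0 0;0.2 0 0 -18 0 0 0;0.2 0 0 -18 0 0 0'
python3 - <<'E'
from h import *
im,C,st=snap("w20"); print(st["tool_pos"])
for d in dots(im,"green"): print(d,held(d[0],d[1],12).round(1))
go(627.7,22.6,215,1.840)
E
```

```text
clock: 31.85
tool_pos: [390.5, 340.4, 38.0]
ee_rot: [3.139, -0.001, 1.84]
force: [-2.9, -2.9, 12.0]
opening: 0.28
grip_force: 38.8
clock: 32.65
tool_pos: [392.6, 342.3, 224.6]
ee_rot: [3.13, -0.006, 1.84]
force: [0.2, 0.1, 0.2]
opening: 0.277
grip_force: 39.4
[392.64801346 342.3452043  224.57362115]
(254.2, 269.0, 31.7, 35.3) [ 0.4 -1.6 12. ]
go [-37.01  14.29   0.6 ]  turn z -0.000 n>= 8.0
```

```bash
python3 -m creep '0.2 -4.6 1.8 0 0 0 0;0.2 -9.2 3.6 0 0 0 0;0.2 -13.8 5.4 0.1 0 0 0;0.2 -18.4 7.1 0.2 0 0 0;0.2 -23 8.9 0.3 0 0 0;0.2 -27.6 10.7 0.5 0 0 0;0.2 -32.3 12.5 0.6 0 0 0;0.2 -37 14.3 0.6 0 0 0'
python3 -m creep '0.2 0 0 0 0 0 0;0.2 0 0 0 0 0 0;0.2 0 0 0 0 0 0'
python3 - <<'E'
from h import *
go(627.7,22.6,149.5,1.840)
E
```

```text
clock: 33.5
tool_pos: [625.3, 19.4, 209.2]
ee_rot: [-3.14, -0.001, 1.84]
force: [0.3, 0.1, -0.1]
opening: 0.278
grip_force: 39.4
clock: 33.8
tool_pos: [624.1, 22.0, 209.6]
ee_rot: [-3.14, -0.001, 1.84]
force: [-0.5, 0.5, 0.3]
opening: 0.279
grip_force: 39.4
go [-0.04  0.38  6.01]  turn z 0.000 n>= 2.0
```

```bash
python3 -m creep '0.2 0 0.35 2 0 0 0;0.2 0 0.35 3.5 0 0 0;0.2 0 0.35 4.4 0 0 0;0.2 0 0.35 5 0 0 0;0.2 0 0.35 5.3 0 0 0;0.2 0 0.35 5.3 0 0 0'
python3 -m creep '0.2 0 0 0.3 0 0 0;0.2 0 0 0.6 0 0 0;0.2 0 0 0.75 0 0 0;0.2 0 0 0.75 0 0 0'
python3 -m creep '0.42 0 0 0 0 0 0;0.42 0 0 0 0 0 0;0.42 0 0 0 0 0 0;0.42 0 0 -3 0 0 0;0.42 0 0 -8 0 0 0;0.42 0 0 -10 0 0 0;0.42 0 0 -10 0 0 0;0.42 0 0 -10 0 0 0'
python3 - <<'E'
from h import *
im,C,st=snap("w21"); print(st["tool_pos"])
for d in dots(im,"green"): print(d,[onz(C,d[0],d[1],z).round(1) for z in (124,136)])
go(652.5,214.4,300,1.944)
E
```

```text
clock: 34.4
tool_pos: [628.4, 22.6, 157.4]
ee_rot: [3.142, -0.0, 1.84]
force: [0.1, 0.3, 0.8]
opening: 0.28
grip_force: 39.4
clock: 34.8
tool_pos: [628.5, 22.1, 149.7]
ee_rot: [-3.142, 0.0, 1.84]
force: [0.1, -0.3, 0.1]
opening: 0.279
grip_force: 39.4
clock: 35.6
tool_pos: [628.7, 22.2, 249.9]
ee_rot: [3.141, 0.0, 1.84]
force: [0.5, -0.1, -0.7]
opening: 0.423
grip_force: 0.0
[628.66804028  22.21090095 249.90690965]
(253.5, 200.1, 21.7, 22.6) [array([627.7,  17.1, 124. ]), array([626.6,  21.2, 136. ])]
go [17.88  7.47 -5.12]  turn z -0.104 n>= 5.0
```

Green is seated on red at about 138 mm. Second ramming: back to the rod, checking the handle position numerically.

```bash
python3 -m creep '0.42 3 1.3 -1 0 0 0;0.42 6 2.5 -2 0 0 -0.02;0.42 9 3.7 -3 0 0 -0.04;0.6 12 5 -4 0 0 -0.06;0.6 15 6.2 -5 0 0 -0.08;0.6 18 7.4 -5 0 0 -0.104;0.6 18 7.4 -5 0 0 -0.104;0.6 18 7.4 -5 0 0 -0.104'
python3 - <<'E'
from h import *
im,C,st=snap("w22"); print(st["tool_pos"],st["ee_rot"])
h=cv2.cvtColor(im,cv2.COLOR_BGR2HSV)
u,v=map(int,proj(C,(654,215,163))); w=im[v-25:v+26,u-25:u+26].max(2); print(u,v)
m=(w<85).astype(np.uint8); k,l,s,c=cv2.connectedComponentsWithStats(m); i=1+np.argmax(s[1:,4]); print(s[i],c[i])
b=cv2.minAreaRect(np.argwhere(l==i)[:,::-1].astype(np.float32)); print(b); print((cv2.boxPoints(b)+[u-25,v-25]).round(1))
go(655.8,216,151)
E
```

```text
clock: 36.45
tool_pos: [651.2, 215.7, 297.5]
ee_rot: [-3.138, 0.0, 1.945]
force: [-0.9, -0.6, -0.7]
opening: 0.598
grip_force: 0.0
[651.18449679 215.74113207 297.49860357] [-3.13799729e+00  2.53720638e-04  1.94500735e+00]
259 193
[ 14   0  24  35 760] [25.43289474 17.82236842]
((25.5, 17.0), (34.0, 23.0), 90.0)
[[248. 168.]
 [271. 168.]
 [271. 202.]
 [248. 202.]]
go [-0.06  0.5  14.7 ]  n>= 3.0
```

The handle is aligned square with the gripper (columns 248–271, bottom edge at 202), as expected. Gripping it.

```bash
python3 -m creep '0.6 0 0.4 4 0 0 0;0.6 0 0.4 8 0 0 0;0.6 0 0.4 12 0 0 0;0.6 0 0.4 14.7 0 0 0;0.6 0 0.4 14.7 0 0 0;0.6 0 0.4 14.7 0 0 0;0.1 0 0.4 14.7 0 0 0;0.1 0 0.4 14.7 0 0 0' 70
python3 -m creep '0.1 0 0 0 0 0 0;0.1 0 0 0 0 0 0;0.1 0 0 0 0 0 0;0.1 0 0 0 0 0 0'
python3 -m creep '0.1 0 0 -2 0 0 0;0.1 0 0 -4 0 0 0;0.1 0 0 -7 0 0 0;0.1 0 0 -11 0 0 0;0.1 0 0 -15.5 0 0 0;0.1 0 0 -15.5 0 0 0;0.1 0 0 -15.5 0 0 0'
python3 - <<'E'
from h import *
go(627.7,22.7,305)
E
```

```text
clock: 37.3
tool_pos: [657.1, 217.0, 155.3]
ee_rot: [3.138, 0.0, 1.943]
force: [0.5, 0.1, -0.4]
opening: 0.269
grip_force: 0.0
clock: 37.7
tool_pos: [656.5, 216.9, 155.3]
ee_rot: [3.139, 0.001, 1.944]
force: [-1.8, -1.9, 4.7]
opening: 0.223
grip_force: 68.5
clock: 38.4
tool_pos: [656.8, 217.3, 310.5]
ee_rot: [3.137, 0.0, 1.944]
force: [-0.6, -0.6, -0.9]
opening: 0.225
grip_force: 68.6
go [-17.06  -9.8    0.51]  n>= 4.0
```

```bash
python3 -m creep '0.1 -3.4 -1.9 0 0 0 0;0.1 -6.8 -3.8 0 0 0 0;0.1 -10.2 -5.7 0 0 0 0;0.1 -13.6 -7.6 0 0 0 0;0.1 -17 -9.7 0 0 0 0;0.1 -17 -9.7 0 0 0 0;0.1 -17 -9.7 0 0 0 0;0.1 -17 -9.7 0 0 0 0'
python3 -m creep '0.1 0 0 0.7 0 0 0;0.1 0 0 1.3 0 0 0;0.1 0 0 2 0 0 0;0.1 0 0 2.6 0 0 0'
python3 -m creep '0.1 0 0 0.6 0 0 0;0.1 0 0 1.2 0 0 0;0.1 0 0 1.8 0 0 0;0.1 0 0 1.8 0 0 0'
python3 -m creep '0.1 0 0 0.5 0 0 0;0.1 0 0 1 0 0 0;0.1 0 0 1.3 0 0 0;0.1 0 0 1.3 0 0 0'
```

```text
clock: 39.2
tool_pos: [627.1, 23.9, 307.0]
ee_rot: [-3.141, -0.001, 1.944]
force: [0.1, -0.1, -0.2]
opening: 0.221
grip_force: 68.5
clock: 39.6
tool_pos: [627.2, 23.8, 280.7]
ee_rot: [-3.141, -0.0, 1.945]
force: [0.7, 0.0, -0.7]
opening: 0.224
grip_force: 68.7
clock: 40.0
tool_pos: [627.1, 23.0, 263.0]
ee_rot: [-3.141, 0.0, 1.944]
force: [-0.4, 0.1, -0.7]
opening: 0.224
grip_force: 68.7
clock: 40.4
tool_pos: [627.1, 23.1, 250.1]
ee_rot: [-3.141, -0.0, 1.944]
force: [-0.0, 0.1, -0.4]
opening: 0.219
grip_force: 68.7
```

```bash
python3 -m creep '0.1 0 0 0.3 0 0 0;0.1 0 0 0.5 0 0 0;0.1 0 0 0.5 0 0 0'
python3 -m creep '0.1 0 0 0.3 0 0 0;0.1 0 0 0.3 0 0 0'
```

```text
clock: 40.7
tool_pos: [627.3, 23.2, 245.5]
ee_rot: [-3.141, -0.0, 1.944]
force: [0.7, 0.1, -1.7]
opening: 0.222
grip_force: 68.9
clock: 40.9
tool_pos: [627.6, 23.1, 245.1]
ee_rot: [3.14, 0.001, 1.944]
force: [-4.8, -0.8, 13.0]
opening: 0.227
grip_force: 70.8
```

Stopped at 245.1, exactly the four-counter height, with the force rising. Pressing firmly, withdrawing and checking the tube.

```bash
python3 -m creep '0.1 0 0 0.3 0 0 0;0.1 0 0 0.4 0 0 0;0.1 0 0 0.4 0 0 0'
python3 -m creep '0.1 0 0 -3 0 0 0;0.1 0 0 -6.4 0 0 0;0.1 0 0 -6.4 0 0 0;0.1 0 0 -6.4 0 0 0'
python3 - <<'E'
from h import *
go(656,216.3,307)
E
```

```text
clock: 41.2
tool_pos: [628.1, 23.0, 245.0]
ee_rot: [3.136, 0.002, 1.944]
force: [-9.1, -1.2, 32.6]
opening: 0.226
grip_force: 73.9
clock: 41.6
tool_pos: [627.9, 23.3, 303.4]
ee_rot: [3.14, 0.001, 1.944]
force: [0.0, 0.1, -0.6]
opening: 0.221
grip_force: 69.2
go [16.95  9.65 -0.35]  n>= 4.0
```

```bash
python3 -m creep '0.1 3.4 1.9 0 0 0 0;0.1 6.8 3.8 0 0 0 0;0.1 10.2 5.7 -0.2 0 0 0;0.1 13.6 7.6 -0.3 0 0 0;0.1 17 9.65 -0.3 0 0 0;0.1 17 9.65 -0.3 0 0 0;0.1 17 9.65 -0.3 0 0 0;0.1 17 9.65 -0.3 0 0 0'
python3 - <<'E'
from h import *
go(656,216.3,155.5)
E
```

```text
clock: 42.4
tool_pos: [654.8, 215.7, 304.6]
ee_rot: [-3.139, 0.0, 1.943]
force: [-0.1, -0.8, -0.3]
opening: 0.226
grip_force: 68.9
go [ 0.02  0.16 14.91]  n>= 3.0
```

```bash
python3 -m creep '0.1 0 0.1 3 0 0 0;0.1 0 0.1 6 0 0 0;0.1 0 0.1 8 0 0 0;0.1 0 0.1 9.5 0 0 0;0.1 0 0.1 10 0 0 0;0.1 0 0.1 10 0 0 0'
python3 -m creep '0.1 0 0 1 0 0 0;0.1 0 0 2 0 0 0;0.1 0 0 3 0 0 0;0.1 0 0 4 0 0 0;0.1 0 0 4.7 0 0 0;0.1 0 0 4.7 0 0 0;0.1 0 0 4.8 0 0 0;0.1 0 0 4.8 0 0 0'
```

```text
clock: 43.0
tool_pos: [655.8, 215.7, 205.2]
ee_rot: [-3.14, 0.0, 1.942]
force: [1.0, -0.1, -0.4]
opening: 0.226
grip_force: 69.0
clock: 43.8
tool_pos: [656.4, 217.1, 158.1]
ee_rot: [3.141, 0.0, 1.944]
force: [-0.8, 0.0, -0.8]
opening: 0.221
grip_force: 69.0
```

```bash
python3 -m creep '0.1 0 0 0.2 0 0 0;0.1 0 0 0.3 0 0 0;0.1 0 0 0.3 0 0 0'
python3 -m creep '0.6 0 0 0 0 0 0;0.6 0 0 0 0 0 0;0.6 0 0 0 0 0 0;0.6 0 0 0 0 0 0;0.6 0 0 -4 0 0 0;0.6 0 0 -9 0 0 0;0.6 0 0 -13 0 0 0;0.6 0 0 -13 0 0 0'
python3 - <<'E'
from h import *
go(430,165,290,2.0)
E
```

```text
clock: 44.1
tool_pos: [656.4, 217.0, 155.3]
ee_rot: [3.141, 0.0, 1.944]
force: [-0.8, 0.0, 2.2]
opening: 0.225
grip_force: 69.4
clock: 44.9
tool_pos: [659.0, 218.0, 292.4]
ee_rot: [3.13, 0.001, 1.944]
force: [0.3, 0.3, 0.4]
opening: 0.599
grip_force: 0.0
go [  3.41 -23.26  -0.03]  turn z -0.056 n>= 5.0
```

Rod is back on the stand floor (2 N contact at 155.3) and released. Now the cover: orientation from the plate corners seen in w1's crop, (52,90), (157,40), (243,187), (145,235).

```bash
python3 - <<'E'
from h import *
C=cam("wrist",dict(tool_pos=np.array([445.96,318.96,295.96]),ee_rot=np.array([-3.14133,-0.00077,2.82736])))
q=np.array([onz(C,u/3.4+90,v/3.4+135,8) for u,v in((52,90),(157,40),(243,187),(145,235))]); print(q.round(1),q.mean(0).round(1))
d=np.diff(q,axis=0); print(np.linalg.norm(d,axis=1).round(1),np.degrees(np.arctan2(d[:,1],d[:,0])).round(1))
E
python3 -m creep '0.6 0.7 -4.7 0 0 0 0;0.6 1.4 -9.4 0 0 0 0;0.6 2.1 -14 0 0 0 0;0.6 2.8 -18.6 0 0 0 0;0.6 3.4 -23.2 0 0 0 0;0.6 3.4 -23.2 3 0 0 0;0.6 3.4 -23.2 3 0 0 0;0.6 3.4 -23.2 3 0 0 0'
python3 - <<'E'
from h import *
im,C,st=snap("w23"); print(st["tool_pos"],st["ee_rot"]); print([np.round(proj(C,(424,158,z))) for z in(8,38)])
h=cv2.cvtColor(im,cv2.COLOR_BGR2HSV); u,v=map(int,proj(C,(422,158,20))); w=h[v-70:v+70,u-80:u+80]
for t in(60,75,90,105):
    k,l,s,c=cv2.connectedComponentsWithStats((w[...,2]<t).astype(np.uint8)); o=np.argsort(-s[1:,4])[:3]+1; print(t,[(s[i].tolist(),c[i].round(1)) for i in o])
cv2.imwrite("pics/w23c.png",cv2.resize(im[v-70:v+70,u-80:u+80],None,fx=4.5,fy=4.2,interpolation=cv2.INTER_CUBIC)); print(u,v)
E
```

```text
[[390.2 125.8   8. ]
 [384.9 173.3   8. ]
 [450.2 181.3   8. ]
 [456.9 134.7   8. ]] [420.5 153.8   8. ]
[47.9 65.8 47. ] [ 96.3   6.9 -81.9]
clock: 45.7
tool_pos: [427.7, 164.1, 254.7]
ee_rot: [-3.141, -0.0, 1.944]
force: [0.3, -0.3, 1.2]
opening: 0.601
grip_force: 0.0
[427.65967941 164.11963879 254.70778245] [-3.14069207e+00 -5.70806933e-06  1.94376381e+00]
[array([251., 167.]), array([251., 173.])]
60 [([0, 0, 14, 46, 277], array([ 4.5, 18.5]))]
75 [([0, 0, 14, 46, 290], array([ 4.5, 17.9])), ([65, 64, 3, 1, 3], array([66., 64.])), ([70, 65, 2, 1, 2], array([70.5, 65. ]))]
90 [([0, 0, 15, 46, 350], array([ 4.4, 15.4])), ([60, 63, 36, 23, 183], array([79. , 69.6])), ([4, 80, 5, 4, 8], array([ 5.8, 81.2]))]
105 [([59, 63, 37, 23, 550], array([77. , 73.9])), ([0, 0, 28, 53, 549], array([ 8.1, 17.6])), ([0, 64, 11, 46, 178], array([ 4.5, 86. ]))]
249 168
```

The plate measures 48 x 66 mm at (420.5,153.8), yaw 7°, and the bar is still where expected (246,172): not knocked. Turning the gripper to close across the bar and measuring once more from there.

```bash
python3 -m creep '0.6 0 0 0 0 0 -0.14;0.6 0 0 0 0 0 -0.28;0.6 0 0 0 0 0 -0.42;0.6 0 0 0 0 0 -0.56;0.6 0 0 0 0 0 -0.7;0.6 0 0 0 0 0 -0.84;0.6 0 0 0 0 0 -0.98;0.6 0 0 0 0 0 -1.12'
python3 -m creep '0.6 0 0 0 0 0 -0.1;0.6 0 0 2.5 0 0 -0.198;0.6 0 0 5 0 0 -0.198;0.6 0 0 7 0 0 -0.198;0.6 0 0 7 0 0 -0.198;0.6 0 0 7 0 0 -0.198'
python3 - <<'E'
from h import *
im,C,st=snap("w24"); print(st["tool_pos"],st["ee_rot"]); print(np.round(proj(C,(420.5,153.8,8))),np.round(proj(C,(420.5,153.8,38))))
u,v=map(int,proj(C,(420.5,153.8,20))); x0,x1,y0,y1=u-85,u+85,v-75,v+65
cv2.imwrite("pics/w24c.png",cv2.resize(im[y0:y1,x0:x1],None,fx=4.5,fy=4.2,interpolation=cv2.INTER_CUBIC)); print(x0,y0)
E
```

```text
clock: 46.55
tool_pos: [429.3, 164.6, 255.6]
ee_rot: [3.141, 0.001, 3.069]
force: [0.3, 0.1, -0.6]
opening: 0.599
grip_force: 0.0
clock: 47.15
tool_pos: [428.6, 164.4, 185.4]
ee_rot: [-3.142, -0.0, -3.022]
force: [1.0, 0.4, 0.2]
opening: 0.601
grip_force: 0.0
[428.63082847 164.42591248 185.42806513] [-3.14158379e+00 -1.31919777e-04 -3.02152893e+00]
[244. 170.] [243. 178.]
158 98
```

View pics/w24c.png

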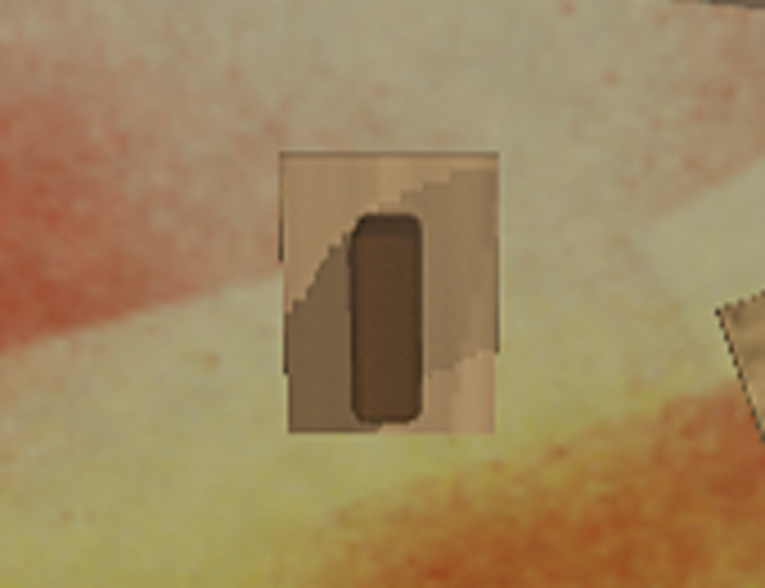

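The cover is square in the view: plate corners (280,152), (499,152), (495,432), (289,432), bar top centred at (387,330) in the crop. That was my last picture, so the rest goes by numbers.

```bash
python3 - <<'E'
from h import *
C=cam("wrist"); f=lambda u,v,z:onz(C,158+u/4.5,98+v/4.2,z)
q=np.array([f(280,152,8),f(499,152,8),f(495,432,8),f(289,432,8)]); print(q.round(1),q.mean(0)); b=f(387.5,330.5,38); print("bar",b)
d=np.diff(q,axis=0); print(np.linalg.norm(d,axis=1),np.degrees(np.arctan2(d[:,1],d[:,0])))
go(b[0],b[1],40)
E
```

```text
[[389.1 127.7   8. ]
 [383.5 173.4   8. ]
 [450.  181.6   8. ]
 [455.5 135.5   8. ]] [419.51952667 154.55877818   8.        ]
bar [419.53169383 154.77527702  38.        ]
[46.04910482 66.92883014 46.42304617] [ 96.90012075   6.97602246 -83.10530171]
go [ 1.08 -0.87 14.6 ]  n>= 3.0
```

```bash
python3 -m creep '0.6 1.08 -0.74 3 0 0 0;0.6 1.08 -0.74 7 0 0 0;0.6 1.08 -0.74 11 0 0 0;0.6 1.08 -0.74 14 0 0 0;0.6 1.08 -0.74 14.4 0 0 0;0.6 1.08 -0.74 14.4 0 0 0;0.05 1.08 -0.74 14.4 0 0 0;0.05 1.08 -0.74 14.4 0 0 0' 60
python3 -m creep '0.05 0 0 0 0 0 0;0.05 0 0 0 0 0 0;0.05 0 0 0 0 0 0;0.05 0 0 0 0 0 0;0.05 0 0 0 0 0 0'
python3 -m creep '0.05 0 0 -2 0 0 0;0.05 0 0 -6 0 0 0;0.05 0 0 -11 0 0 0;0.05 0 0 -16 0 0 0;0.05 0 0 -19 0 0 0;0.05 0 0 -19 0 0 0;0.05 0 0 -19 0 0 0'
python3 - <<'E'
from h import *
im,C,st=snap("w25"); print(st["tool_pos"]); go(627,22.6,235,3.1416+0.27)
E
```

```text
clock: 48.0
tool_pos: [419.7, 156.2, 42.7]
ee_rot: [3.141, 0.003, -3.021]
force: [-0.1, 0.7, 0.1]
opening: 0.267
grip_force: 0.0
clock: 48.5
tool_pos: [419.6, 156.0, 42.6]
ee_rot: [3.141, 0.004, -3.021]
force: [-0.5, -0.6, 7.3]
opening: 0.147
grip_force: 59.3
clock: 49.2
tool_pos: [418.3, 155.7, 231.6]
ee_rot: [3.141, 0.002, -3.021]
force: [-0.2, -0.2, -2.1]
opening: 0.145
grip_force: 58.8
[418.28184191 155.69415612 231.63728185]
go [-19.21 -15.7   -0.47]  turn z -0.150 n>= 5.0
```

Cover gripped and lifted (bar 14 mm, TCP 42.6 above its underside). I'll stop a little beyond the station to re-measure the deck screws at this wrist orientation, predicting their pixels first.

```bash
python3 - <<'E'
from h import *
sc=[np.array([627,23,132])+R.from_euler("z",15.4,degrees=True).apply([sx*43.2,sy*33.4,0]) for sx in(-1,1) for sy in(-1,1)]
C2=cam("wrist",dict(tool_pos=np.array([678.9,123.06,296.0]),ee_rot=np.array([-3.14158,-.0012,2.8319])))
print("bottle tip z100,150,200",[onz(C2,365/1.5,440/1.5,z).round() for z in(100,150,200)],"base",onz(C2,368/1.5,350/1.5,30).round())
for t in((665,33,235),(690,40,235)):
    C=cam("wrist",dict(tool_pos=np.array(t,float),ee_rot=np.array([3.1416,0,3.41-2*np.pi]))); print(t,[np.round(proj(C,p)) for p in sc])
go(680,37,235,3.41)
# held cover's far edge in image
A=r.calibration("wrist"); T=A["T_tool_cam"]
for p in((33,-23,38),(33,23,38),(21,0,5)):
    q=T[:3,:3].T@(np.array(p)-T[:3,3]); print("cover edge px",A["cx"]-A["fx"]*q[0]/q[2],A["cy"]+A["fy"]*q[1]/q[2])
E
```

```text
bottle tip z100,150,200 [array([814.,  67., 100.]), array([780.,  80., 150.]), array([746.,  93., 200.])] base [771.  81.  30.]
(665, 33, 235) [array([205.,  92.]), array([304.,  92.]), array([211., 211.]), array([298., 211.])]
(690, 40, 235) [array([203.,  50.]), array([305.,  50.]), array([209., 178.]), array([299., 178.])]
go [-24.65 -14.9   -0.47]  turn z -0.148 n>= 6.0
cover edge px 209.95042862296984 190.0263887514849
cover edge px 297.14896628356985 190.05701004349274
cover edge px 253.38395671896012 238.78433986992192
```

```bash
python3 -m creep '0.05 -3.7 -2.2 0 0 0 0;0.05 -7.4 -4.4 -0.2 0 0 -0.03;0.05 -11 -6.6 -0.4 0 0 -0.06;0.05 -14.7 -8.8 -0.5 0 0 -0.09;0.05 -18.4 -11 -0.5 0 0 -0.12;0.05 -22 -13.2 -0.5 0 0 -0.148;0.05 -25.6 -14.9 -0.5 0 0 -0.148;0.05 -25.6 -14.9 -0.5 0 0 -0.148'
python3 -m creep '0.05 0 0 0 0 0 0;0.05 0 0 0 0 0 0;0.05 0 0 0 0 0 0'
cat > scr.py <<'E'
from h import *
im,C,st=snap("w26"); print(st["tool_pos"],st["ee_rot"])
g=im.max(2); P=[]
for sx,sy in((-1,-1),(-1,1),(1,1),(1,-1)):
    p=np.array([627,23,132])+R.from_euler("z",15.4,degrees=True).apply([sx*43.2,sy*33.4,0]); u,v=map(int,proj(C,p))
    h=cv2.cvtColor(im,cv2.COLOR_BGR2HSV)[v-9:v+10,u-9:u+10]; m=(h[...,1]<80)&(h[...,2]<130)
    k,l,s,c=cv2.connectedComponentsWithStats(m.astype(np.uint8)); i=1+np.argmax(s[1:,4]) if k>1 else 0; q=c[i]+[u-9,v-9]; w=onz(C,*q,132); P.append(w); print((u,v),q.round(1),s[i,2:],w.round(1))
P=np.array(P); print("ctr",P.mean(0).round(1),((P[0]+P[2])/2).round(1),((P[1]+P[3])/2).round(1)); d=np.diff(np.vstack([P,P[:1]]),axis=0); print(np.linalg.norm(d,axis=1).round(1),np.degrees(np.arctan2(d[:,1],d[:,0])).round(1))
E
python3 scr.py
```

```text
clock: 50.05
tool_pos: [692.4, 36.1, 230.9]
ee_rot: [-3.142, -0.004, -2.876]
force: [0.2, 0.5, -1.8]
opening: 0.15
grip_force: 58.9
clock: 50.35
tool_pos: [688.7, 38.8, 235.6]
ee_rot: [3.141, -0.001, -2.873]
force: [0.5, 0.1, -1.7]
opening: 0.147
grip_force: 58.9
[688.74890732  38.83435928 235.55865395] [ 3.14129624e+00 -1.10047860e-03 -2.87262013e+00]
(204, 52) [206.1  49.5] [ 12  12 119] [592.3 -19.7 132. ]
(306, 52) [307.3  50.9] [ 12  13 118] [575.5  44.2 132. ]
(299, 179) [299.6 178.3] [10 10 81] [658.9  66.1 132. ]
(209, 179) [210.4 177.1] [10 10 78] [675.6   2.3 132. ]
ctr [625.5  23.2 132. ] [625.6  23.2 132. ] [625.5  23.3 132. ]
[66.1 86.2 66.  86.2] [ 104.7   14.7  -75.4 -165.2]
```

Screws form an exact 66 x 86 mm rectangle, centre (625.5,23.2) as this camera sees it at yaw 14.8°. With the pad-centring correction, the target is about (626,24). Lowering over the pocket while watching the forces.

```bash
python3 - <<'E'
from h import *
go(626,24.1,190)
E
python3 -m creep '0.05 3.2 -0.3 0 0 0 0;0.05 6.4 -0.3 0 0 0 0;0.05 6.4 -0.3 2 0 0 0;0.05 6.4 -0.3 4 0 0 0;0.05 6.4 -0.3 4.5 0 0 0;0.05 6.4 -0.3 4.5 0 0 0;0.05 6.4 -0.3 4.5 0 0 0'
python3 - <<'E'
from h import *
im,C,st=snap("w27"); print(st["tool_pos"],st["ee_rot"],st["force"]); go(626,24.1,178); 
E
```

```text
go [6.46 0.25 4.6 ]  n>= 2.0
clock: 51.1
tool_pos: [629.4, 18.7, 191.9]
ee_rot: [-3.141, 0.001, -2.873]
force: [0.1, 0.3, -1.2]
opening: 0.152
grip_force: 58.9
[629.43357007  18.71659558 191.8734705 ] [-3.14130561e+00  1.23171747e-03 -2.87296382e+00] [ 0.06391075  0.34469835 -1.21120692]
go [0.22 0.62 1.4 ]  n>= 1.0
```

```bash
python3 -m creep '0.05 0.2 0.6 0 0 0 0;0.05 0.2 0.6 0.8 0 0 0;0.05 0.2 0.6 0.8 0 0 0;0.05 0.2 0.6 0.8 0 0 0'
python3 - <<'E'
from h import *
st=r.sense(); print(st["tool_pos"],st["force"]); go(626,24.1,178)
E
```

```text
clock: 51.55
tool_pos: [625.2, 23.8, 182.4]
ee_rot: [3.141, -0.001, -2.873]
force: [-0.6, 0.9, -0.8]
opening: 0.147
grip_force: 58.9
[625.21394692  23.76692624 182.37932586] [-0.56666149  0.86093071 -0.78437154]
go [-0.08  0.01  0.44]  n>= 1.0
```

```bash
python3 -m creep '0.05 -0.05 0 0.3 0 0 0;0.05 -0.05 0 0.6 0 0 0;0.05 -0.05 0 0.6 0 0 0'
python3 -m creep '0.05 0 0 0.2 0 0 0;0.05 0 0 0.4 0 0 0;0.05 0 0 0.4 0 0 0'
python3 -m creep '0.05 0 0 0.2 0 0 0;0.05 0 0 0.3 0 0 0;0.05 0 0 0.3 0 0 0'
```

```text
clock: 51.85
tool_pos: [625.7, 23.7, 176.2]
ee_rot: [3.141, -0.001, -2.873]
force: [-0.3, 0.5, -0.8]
opening: 0.149
grip_force: 58.9
clock: 52.15
tool_pos: [625.9, 23.7, 172.5]
ee_rot: [-3.141, -0.0, -2.873]
force: [-0.0, -0.4, -1.6]
opening: 0.149
grip_force: 58.9
clock: 52.45
tool_pos: [625.9, 23.8, 169.7]
ee_rot: [-3.141, -0.0, -2.873]
force: [1.1, -1.2, -2.4]
opening: 0.144
grip_force: 58.9
```

The underside is already 5 mm below the rim without resistance, so it is in the pocket. Lowering it to the floor.

```bash
python3 -m creep '0.05 0 0 0.2 0 0 0;0.05 0 0 0.3 0 0 0;0.05 0 0 0.3 0 0 0'
python3 -m creep '0.05 0 0 0.1 0 0 0;0.05 0 0 0.2 0 0 0;0.05 0 0 0.2 0 0 0'
```

```text
clock: 52.75
tool_pos: [626.0, 23.8, 166.8]
ee_rot: [-3.141, 0.0, -2.873]
force: [0.3, -0.8, -1.8]
opening: 0.149
grip_force: 58.8
clock: 53.05
tool_pos: [626.0, 23.8, 166.7]
ee_rot: [-3.141, 0.001, -2.873]
force: [-4.6, -0.2, 10.8]
opening: 0.149
grip_force: 60.7
```

Seated at 166.7, exactly the expected height, on a firm floor. Releasing, lifting, and checking numerically.

```bash
python3 -m creep '0.05 0 0 -0.1 0 0 0;0.5 0 0 -0.1 0 0 0;0.5 0 0 -0.1 0 0 0;0.5 0 0 -0.1 0 0 0;0.5 0 0 -2 0 0 0;0.5 0 0 -6 0 0 0;0.5 0 0 -11 0 0 0;0.5 0 0 -14 0 0 0'
python3 -m creep '0.5 0 0 0 0 0 0;0.5 -5 0 0 0 0 0;0.5 -5 0 0 0 0 0;0.5 -5 0 0 0 0 0'
python3 - <<'E'
from h import *
im,C,st=snap("w28"); print(st["tool_pos"],st["ee_rot"],st["force"])
h=cv2.cvtColor(im,cv2.COLOR_BGR2HSV)
u,v=map(int,proj(C,(626,24,162))); w=h[v-45:v+46,u-45:u+46]; print("bar expected px",u,v)
for t in(70,85,100):
    k,l,s,c=cv2.connectedComponentsWithStats((w[...,2]<t).astype(np.uint8)); i=1+np.argmax(s[1:,4]); b=cv2.minAreaRect(np.argwhere(l==i)[:,::-1].astype(np.float32)); q=np.array(b[0])+[u-45,v-45]; print(t,s[i],b,onz(C,*q,162).round(1))
for nm in("top","scene"):
    m=r.get_image(nm)[:,:,::-1]; cv2.imwrite(f"pics/{nm}_end.png",m); o=cv2.imread(f"pics/{nm}0.png"); Ct=cam(nm)
    u,v=map(int,proj(Ct,(654.5,215.5,140))); d=cv2.absdiff(m,o)[v-10:v+11,u-8:u+9]; print(nm,"rod diff",(u,v),d.mean())
E
```

```text
clock: 53.85
tool_pos: [626.8, 24.0, 308.4]
ee_rot: [-3.141, 0.003, -2.873]
force: [0.9, -0.2, 0.1]
opening: 0.501
grip_force: 0.0
clock: 54.25
tool_pos: [674.4, 37.4, 302.1]
ee_rot: [3.141, -0.003, -2.873]
force: [0.1, -0.3, -0.2]
opening: 0.504
grip_force: 0.0
[674.36445439  37.36166085 302.09004296] [ 3.14082188 -0.00342162 -2.87289408] [ 0.07178637 -0.32097819 -0.18664198]
bar expected px 253 133
70 [38 22  1 44 44] ((38.0, 43.5), (43.0, 0.0), -90.0) [626.1  17.8 162. ]
85 [ 38  18  17  51 274] ((46.0, 43.0), (50.0, 16.0), 90.0) [624.  24. 162.]
100 [ 38  18  17  52 854] ((46.0, 43.5), (51.0, 16.0), 90.0) [624.4  24.1 162. ]
top rod diff (215, 153) 14.838468720821663
scene rod diff (271, 151) 3.641456582633053
```

The bar is square and centred in the pocket, and the rod looks the same as at the start in the scene view. Handing in.

```bash
python3 -c "
from plant import r
print(r.sign_off())"
```

```text
the job is handed in; nothing more can be done
None
```

I handed the job in at 54 s of the 210 s limit: all four counters are rammed down in the tube, the rod is back in its stand, and the cover is seated in the pocket. The contact heights match each final position and the closing camera check agrees on the cover and rod, but sign-off returned no verdict.

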